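Load the rocking mixer and pin its sprung retaining arm

ROBOT

A 6-joint arm with a two-finger parallel gripper is mounted at the origin on a cart in front of the work surface, level with it; the furniture and walls round the work are solid. World frame = base frame: x ahead of the robot, y to its left, z up, the work surface at z = 0. Lengths are in m, angles in degrees, forces in N, time in s.
With the tool pointing down it reaches from about 0.4 to 0.825 m from the base axis. Payload 7 kg.
Tool frame: the origin (TCP) lies midway between the tips of the shut fingers; the grasp point (between the pads) lies r.grasp_offset behind it (r.grasp_offset is the distance from the TCP to the grasp point, in m); x points along the fingers, z is the direction in which the jaws open and shut, and the axes are right-handed (so a half turn about x gives the same grasp; the last joint's range is limited). The gripper opens to 88 mm and grips with 3 to 60 N. Pads are 19 mm wide; open, the fingers measure 130 mm over their backs; the gripper's body (78 mm by 193 mm) begins 47 mm behind the grasp point.
Start: joints at [86.923, 20.546, 0.682, 0, -70.136, -16.507], TCP at [0.226, 0.636, 0.227] pointing down, gripper open.
Joint ranges: [-176.03, 176.03], [-82.01, 121.73], [-58.28, 71.71], [-173.87, 95.51], [-174.79, -0.11], [-173.66, 173.66]. Speed limits (degrees/s): [136.94, 136.94, 172.46, 180, 180, 180].

INTERFACE

Orientations are given as [roll, pitch, yaw] about the fixed x, y, z axes, in that order (R = Rz(yaw) Ry(pitch) Rx(roll)).
In Python, from plant import readout, vision, close_job, r gives the robot as it stands.
- The arm moves only by the shell command python3 -m handwheel 'ROWS' [OPENING] [FORCE]. ROWS is JSON, a list that holds one entry, the list of rows, each a list of 4 numbers: the shift along the world's x, y, z in units of 40 mm (1.0 is 40 mm), then the turn about the world's z in units of 5 degrees (1.0 is 5 degrees). In form: [[[tx, ty, tz, roll], ...]]. A call has 1 to 8 rows; each row shifts and turns the pose as measured when the row begins; what a row does not reach is not made up. A row lasts 1/10 s, in which the tool goes at most 50 mm and 8.59 degrees, less where a joint would pass 70% of its speed; a pose out of reach is approached as far as the arm can. A call is refused whole if a number of a shift passes 1 or a number of a turn 1, either way. A call with a gripper value outside its range is refused whole. OPENING is the finger opening in mm, from 0 to 87.6, set as the call begins (- or left out, the last holds). The fingers move at their own pace and stop on an object; FORCE is the grip in N (left out, the last holds). Time passes only in rows, so rows that do not move let the fingers close. It gives the time, the measured TCP pose, the force and the opening at its end, in the units of the state.
- readout.get_state(): the state, without advancing time (a new reading comes with each control period).
- vision.capture(name): name is "side" or "top"; returns the picture (384x512x3 uint8, blue, green, red); there is no depth.
- vision.get_calibration(name): a dict with "intrinsics" (3x3 intrinsics, pixels), "pose" (4x4, takes a point from camera to world coordinates). Camera axes: x right, y up, looking along -z (the intrinsics and any distortion apply to the point x, -y, -z); pixel columns grow to the right and rows downward; lengths in m; the calibration is good to about 2 mm. A picture is of the moment at which its call begins. get_calibration takes no time and is no camera call.
- close_job(): hands the job in, once; it reports no verdict.
The state is a dict: "time_s": time; "joints": joint angles; "qd": joint speeds; "joint_torque": joint torques, N m; "tcp_pos": TCP position; "eef_rot": TCP orientation; "contact_force": force on the tool from outside, world axes, zero at the start; "moment": the same for the moment, N m; "gripper_width": finger opening in m.
Only numpy, scipy, OpenCV 4.12 (cv2) and the standard library are available. Lean on these libraries where they do the work, as an engineer would, in place of code of your own. Each camera call takes 0.05 s, during which the arm holds its last target.

TASK

Get the rocking mixer ready to run: stand the two bottles from the bench in the two empty cells of its sloping tray, one in each and right down on the tray floor. Then take the lock pin from its parking post, put it through the eye of the sprung retaining arm, swing the arm with it over the three bottle caps to its stop, and press the pin home through the eye into the anchor post, so that the arm stays there when you let go. Leave the bottle that is already loaded and the other things on the bench where they are.

Things in the scene. Friction and masses are not known exactly. Their poses are not given: they have to be found in the camera images.
- mixer: the rocking mixer, a white laboratory machine about 250 mm wide, fixed on the bench; origin under its middle, z up, its front faces -x. It carries a metal deck with a three-cell tray, parked sloping 0.45 rad (26 degrees) down towards the front. All deck points below have the deck's axes: x up the slope, y along the row of cells to the left, z square off the deck.
- bottle_a_mid (a point): one of the two white bottles that stand on the bench: cylinder 45 mm in diameter, straight up to 57 mm, then a shoulder up to 74 mm and a screw cap 30 mm in diameter; 92 mm tall over all, 0.1 to 0.2 kg. This point is its centre, 46 mm above its underside; z runs up its axis.
- bottle_b_mid (a point): the other bottle on the bench, same shape and size, same point. The two are interchangeable.
- bottle_c_mid (a point): a third bottle of the same kind, already in the left cell; leave it there. Same point.
- cell_left (a point): centre of the floor of the tray's left cell (robot's left), taken by the third bottle; deck axes.
- cell_middle (a point): centre of the floor of the middle cell, empty; deck axes. The cells are 52 mm square inside (bottle 45 mm), in a row along y, 55 mm apart. The long walls end 25 mm above the cell floor with lips flaring out up to 31 mm, the dividers stand 29 mm high. Bottles stand square to the deck: put them in along the deck's z.
- cell_right (a point): centre of the floor of the right cell, empty; deck axes. The anchor post's axis is 46 mm to the right of it, and its top 83 mm above the cell floor.
- anchor_hole (a point): centre of the mouth of the hole in the top of the anchor post, a block 28 mm square at the right end of the tray, top 86 mm off the deck; deck axes. The hole is round, 13 mm wide, 30 mm deep along z.
- retainer_pivot (a point): top of the pivot of the retaining arm, on a post at the left end of the tray, 202 mm from the anchor hole along y; deck axes. The arm turns about z of the deck.
- retainer_eye (a point): centre of the upper mouth of the eye at the free end of the retaining arm, 202 mm from the pivot axis. The arm is a flat bar 20 mm wide that turns above the caps (about 5 mm over a seated bottle). Its end is a block 26 mm square and 22 mm tall with a round through hole 13 mm wide along z of the deck. The block's underside clears the anchor post by 12 mm.
- retainer (a joint): angle of the retaining arm: 0 at rest, held open by its spring, pointing up the slope and to the right; grows as it swings down-slope over the caps (clockwise seen from above). At 0.87 rad the eye is over the anchor hole; a stop ends the travel at 0.88. It springs back when let go; at the eye it takes about 2 N to start and 3 to 4 N to hold shut.
- pin_grip (a point): centre of the lock pin's round black grip, 21 mm in diameter and 43 mm long; z runs up the pin's axis. Below the grip a collar 23 mm wide, then a shank 10 mm in diameter and 58 mm long, its last 10 mm tapered to 4 mm; 106 mm over all, 0.09 kg. This point is 85 mm above the foot, 27 mm above the collar's underside.
- pin_foot (a point): end of the pin's tapered foot, z up the pin. The pin starts in its parking post, a block 26 mm square and 61 mm high, parallel to the deck's z: draw it out 60 mm along z. Home, with the collar on the arm's eye, the foot is 24 mm down the anchor hole; with the foot up to 30 mm below the eye's upper mouth it still clears the anchor post.
- bottle_a: the body of the first bottle (origin: centre of its underside).
- bottle_b: the body of the second bottle (origin: centre of its underside).
- lock_pin: the body of the pin (origin: end of its foot).
- beaker: bystander: glass beaker, 75 mm wide and 92 mm high, on the bench; leave it alone (origin: centre of its underside).
- clock_timer: bystander: small bench timer, 66 mm square and 20 mm high; leave it alone (origin: centre of its underside).
Things that resemble listed ones, but are neither listed nor needed, are in the scene too. What is shaped like the bottle_b but yellow is not meant.

How it is judged (in metres and radians):
On the way, in this order (a step that is already met when the one before it is completed fails the run):
1. both bottles from the bench stand in the two empty cells, one in each, with the arm still open ((((x of bottle_a_mid in the frame of cell_middle between -0.015 and 0.015 m and y of bottle_a_mid in the frame of cell_middle between -0.015 and 0.015 m and z of bottle_a_mid in the frame of cell_middle between 0.036 and 0.053 m and angle between the z axis of bottle_a_mid and the z axis of cell_middle, either way round below 0.25 rad) and (x of bottle_b_mid in the frame of cell_right between -0.015 and 0.015 m and y of bottle_b_mid in the frame of cell_right between -0.015 and 0.015 m and z of bottle_b_mid in the frame of cell_right between 0.036 and 0.053 m and angle between the z axis of bottle_b_mid and the z axis of cell_right, either way round below 0.25 rad)) or ((x of bottle_b_mid in the frame of cell_middle between -0.015 and 0.015 m and y of bottle_b_mid in the frame of cell_middle between -0.015 and 0.015 m and z of bottle_b_mid in the frame of cell_middle between 0.036 and 0.053 m and angle between the z axis of bottle_b_mid and the z axis of cell_middle, either way round below 0.25 rad) and (x of bottle_a_mid in the frame of cell_right between -0.015 and 0.015 m and y of bottle_a_mid in the frame of cell_right between -0.015 and 0.015 m and z of bottle_a_mid in the frame of cell_right between 0.036 and 0.053 m and angle between the z axis of bottle_a_mid and the z axis of cell_right, either way round below 0.25 rad))) and value of joint retainer below 0.3 rad), for 0.2 s.
2. the arm is swung over the caps and the pin stands in the anchor hole (value of joint retainer above 0.82 rad and x of pin_foot in the frame of anchor_hole between -0.007 and 0.007 m and y of pin_foot in the frame of anchor_hole between -0.007 and 0.007 m and z of pin_foot in the frame of anchor_hole between -0.032 and -0.017 m and angle between the z axis of pin_foot and the z axis of anchor_hole, either way round below 0.15 rad), for 0.2 s.
At the end, for the whole second after the job is handed in: Two bottles in the two empty cells, one each: within 7 mm of the floor, 15 mm of centre, 0.25 rad of square; third still in its cell. Arm over the caps (above 0.82 rad). Pin 17 mm or more down the anchor hole, within 7 mm and 0.15 rad of its axis. All at rest (all of step 2 and (((x of bottle_a_mid in the frame of cell_middle between -0.015 and 0.015 m and y of bottle_a_mid in the frame of cell_middle between -0.015 and 0.015 m and z of bottle_a_mid in the frame of cell_middle between 0.036 and 0.053 m and angle between the z axis of bottle_a_mid and the z axis of cell_middle, either way round below 0.25 rad) and (x of bottle_b_mid in the frame of cell_right between -0.015 and 0.015 m and y of bottle_b_mid in the frame of cell_right between -0.015 and 0.015 m and z of bottle_b_mid in the frame of cell_right between 0.036 and 0.053 m and angle between the z axis of bottle_b_mid and the z axis of cell_right, either way round below 0.25 rad)) or ((x of bottle_b_mid in the frame of cell_middle between -0.015 and 0.015 m and y of bottle_b_mid in the frame of cell_middle between -0.015 and 0.015 m and z of bottle_b_mid in the frame of cell_middle between 0.036 and 0.053 m and angle between the z axis of bottle_b_mid and the z axis of cell_middle, either way round below 0.25 rad) and (x of bottle_a_mid in the frame of cell_right between -0.015 and 0.015 m and y of bottle_a_mid in the frame of cell_right between -0.015 and 0.015 m and z of bottle_a_mid in the frame of cell_right between 0.036 and 0.053 m and angle between the z axis of bottle_a_mid and the z axis of cell_right, either way round below 0.25 rad))) and x of bottle_c_mid in the frame of cell_left between -0.015 and 0.015 m and y of bottle_c_mid in the frame of cell_left between -0.015 and 0.015 m and z of bottle_c_mid in the frame of cell_left between 0.036 and 0.053 m and angle between the z axis of bottle_c_mid and the z axis of cell_left, either way round below 0.25 rad and linear speed of each of bottle_a, bottle_b, lock_pin below 0.02 m/s and velocity of joint retainer below 0.05 rad/s); the robot touches nothing.
It fails at once if a bystander (beaker or timer) is shifted by more than 30 mm (distance of any of beaker, clock_timer from where it was at the start of the episode above 0.03 m).
It fails at once if a bottle is knocked over (leans more than 63 degrees) (angle between any of bottle_a_mid, bottle_b_mid, bottle_c_mid's own z axis and vertical above 1.1 rad).
It also fails if it takes over 61 s, if anything falls off the work surface, if the arm or the gripper's body presses on something with over 40 N, if the wrist force passes 120 N, or if a joint passes its speed limit or range.

## Working session

There is one attempt and no reset: what is moved stays moved. The work goes in short steps, Python scripts to look and compute and a shell command to move; the robot and the scene stay as the last step left them, time stands still between calls to the robot, and variables do not carry over. Pictures are saved under pics/ and viewed, and the job is handed in when it is done.

```bash
ls; mkdir -p pics; python3 - <<'E'
from plant import readout, vision, r
import cv2,numpy as np
print(readout.get_state()); print(r.grasp_offset)
for n in("side","top"):
    c=vision.get_calibration(n); print(n,c)
    cv2.imwrite(f"pics/{n}0.png",vision.capture(n))
E
```

```text
pics
{'time_s': 0.0, 'joints': array([ 8.69233046e+01,  2.05909146e+01,  6.32709218e-01, -1.93493927e-02,
       -7.01378315e+01, -1.65097508e+01]), 'qd': array([-0.07031054,  0.0329327 ,  0.00988295, -0.01043547,  0.00886036,
        0.01760095]), 'joint_torque': array([ 1.22572428e-04, -5.82719564e+01,  2.93043441e+01,  6.99671432e+00,
        6.76073789e-03, -1.74824168e-04]), 'tcp_pos': array([0.22611266, 0.63545982, 0.22562293]), 'eef_rot': array([   5.78627742,   89.9022551 , -103.80675811]), 'contact_force': array([ 0.0950416 ,  0.28561376, -0.1091778 ]), 'moment': array([-0.02897646, -0.05562457,  0.00684351]), 'gripper_width': 0.08751375186555857}
0.0188
side {'intrinsics': array([[384.96860601,   0.        , 257.57000585],
       [  0.        , 384.96860601, 187.87410595],
       [  0.        ,   0.        ,   1.        ]]), 'pose': array([[ 0.93880646,  0.20908603, -0.27372517,  0.25366075],
       [-0.34414175,  0.5360297 , -0.77086874, -0.56753037],
       [-0.01445306,  0.81789681,  0.57518338,  0.72686336],
       [ 0.        ,  0.        ,  0.        ,  1.        ]])}
top {'intrinsics': array([[384.82144007,   0.        , 255.28819211],
       [  0.        , 384.82144007, 191.33084382],
       [  0.        ,   0.        ,   1.        ]]), 'pose': array([[ 0.0201616 ,  0.99533633, -0.09433508,  0.42399841],
       [-0.99968138,  0.02150262,  0.01322058,  0.17275868],
       [ 0.01518738,  0.09403848,  0.99545272,  1.43698028],
       [ 0.        ,  0.        ,  0.        ,  1.        ]])}
```

View pics/side0.png

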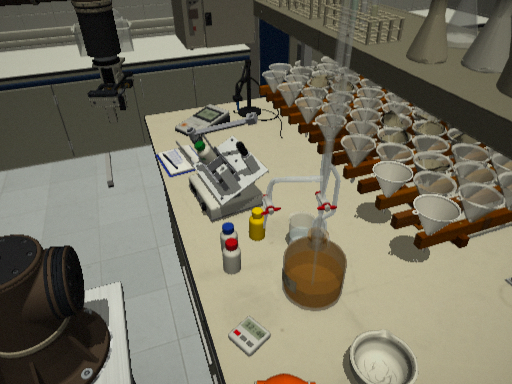

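View pics/top0.png

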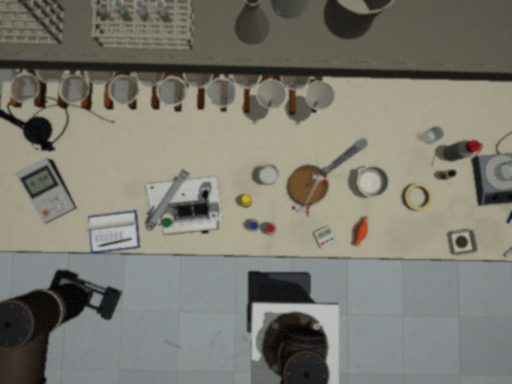

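```bash
python3 - <<'E'
import cv2
s=cv2.imread("pics/side0.png");t=cv2.imread("pics/top0.png")
cv2.imwrite("pics/s0c.png",cv2.resize(s[90:290,140:340],None,fx=3.9,fy=3,interpolation=cv2.INTER_CUBIC)[:600])
cv2.imwrite("pics/s0m.png",cv2.resize(s[110:220,180:275],None,fx=5.4,fy=5.4,interpolation=cv2.INTER_CUBIC))
cv2.imwrite("pics/t0m.png",cv2.resize(t[160:245,140:285],None,fx=5.4,fy=5.4,interpolation=cv2.INTER_CUBIC))
E
```

```text
(no output)
```

View pics/s0m.png

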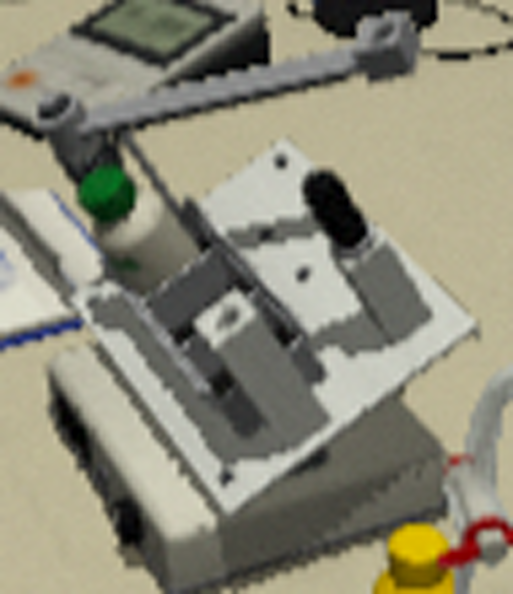

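View pics/t0m.png

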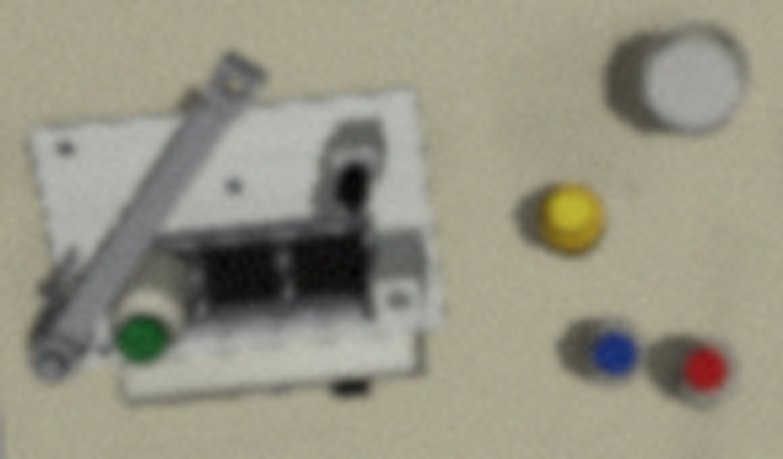

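```bash
cat > h.py <<'E'
import numpy as np, cv2
from plant import vision, readout
from scipy.spatial.transform import Rotation as Ro
C={n:vision.get_calibration(n) for n in("side","top")}
def ray(n,p):
    K=C[n]["intrinsics"];T=C[n]["pose"]
    d=np.linalg.solve(K,[p[0],p[1],1.]);d=d*[1,-1,-1]
    return T[:3,3],T[:3,:3]@d
def plane(n,p,z):
    o,d=ray(n,p);return o+d*(z-o[2])/d[2]
def tri(ps,pt):
    A=[];b=[];
    for n,p in(("side",ps),("top",pt)):
        o,d=ray(n,p);d=d/np.linalg.norm(d);M=np.eye(3)-np.outer(d,d);A.append(M);b.append(M@o)
    X,*_=np.linalg.lstsq(np.vstack(A),np.hstack(b),rcond=None)
    return X,[np.linalg.norm(M@X-c)*1000 for M,c in zip(A,b)]
def proj(n,X):
    T=C[n]["pose"];c=T[:3,:3].T@(np.asarray(X)-T[:3,3]);c=c*[1,-1,-1];q=C[n]["intrinsics"]@c;return q[:2]/q[2]
def st():
    s=readout.get_state();R=Ro.from_euler('xyz',s["eef_rot"],degrees=True).as_matrix()
    j=R[:,2];return s,R,np.degrees(np.arctan2(j[1],j[0]))
E
python3 - <<'E'
from h import *
np.set_printoptions(precision=4,suppress=True)
for nm,s,t in(("anchor",(222.6,168.9),(213.7,215.4)),("eye",(250.9,116.5),(183.7,174.8)),("pivot",(190.7,129.4),(149.6,227))):
    print(nm,*tri(s,t))
s=cv2.imread("pics/side0.png");t=cv2.imread("pics/top0.png")
def m(im,lo,hi):
    h=cv2.cvtColor(im,cv2.COLOR_BGR2HSV);k=cv2.inRange(h,lo,hi);n,l,stt,c=cv2.connectedComponentsWithStats(k)
    return [(tuple(c[i].round(1)),int(stt[i,4])) for i in range(1,n) if stt[i,4]>12]
for nm,lo,hi in(("blue",(105,120,50),(130,255,255)),("red",(174,130,60),(180,255,255)),("red2",(0,150,60),(6,255,255)),("green",(50,100,30),(80,255,255)),("yellow",(22,150,80),(32,255,255))):
    print(nm,"S",m(s,lo,hi),"T",m(t,lo,hi))
S,R,j=st();print(R,j)
E
```

```text
anchor [0.4606 0.2907 0.174 ] [np.float64(1.0586519206665783), np.float64(1.0586519206664835)]
eye [0.577  0.3776 0.2701] [np.float64(3.6282591243828213), np.float64(3.6282591243824744)]
pivot [0.4192 0.4891 0.2072] [np.float64(0.5652739337556097), np.float64(0.565273933754939)]
blue S [((np.float64(171.1), np.float64(168.1)), 74), ((np.float64(227.6), np.float64(227.8)), 101)] T [((np.float64(253.2), np.float64(224.9)), 38)]
red S [((np.float64(321.9), np.float64(206.8)), 17), ((np.float64(265.1), np.float64(211.6)), 14), ((np.float64(231.3), np.float64(244.0)), 82)] T [((np.float64(472.7), np.float64(145.7)), 23), ((np.float64(270.3), np.float64(227.6)), 14)]
red2 S [((np.float64(330.4), np.float64(205.6)), 16), ((np.float64(270.9), np.float64(207.6)), 14), ((np.float64(226.9), np.float64(241.9)), 16)] T [((np.float64(473.7), np.float64(145.7)), 77), ((np.float64(269.8), np.float64(228.1)), 24)]
green S [((np.float64(199.4), np.float64(145.1)), 83)] T [((np.float64(166.0), np.float64(222.3)), 46)]
yellow S [((np.float64(256.2), np.float64(224.6)), 435)] T [((np.float64(245.2), np.float64(200.1)), 101)]
[[-0.0004  0.9421 -0.3353]
 [-0.0014 -0.3353 -0.9421]
 [-1.      0.0001  0.0015]] -109.58787293402817
```

```bash
python3 - <<'E'
import cv2,numpy as np
s=cv2.imread("pics/side0.png");t=cv2.imread("pics/top0.png")
def crop(im,cx,cy,w=14):
    a=im[cy-w:cy+w+1,cx-w:cx+w+1];a=cv2.resize(a,(261,261),interpolation=cv2.INTER_NEAREST)
    for k in range(0,2*w+1,5):
        p=int((k+.5)*9); cv2.line(a,(p,0),(p,4),(0,0,255),1);cv2.line(a,(0,p),(4,p),(0,0,255),1)
    return a
rows=[[crop(s,223,169),crop(s,251,117),crop(s,191,130)],[crop(t,214,215),crop(t,184,175),crop(t,150,227)]]
cv2.imwrite("pics/f0.png",np.vstack([np.hstack(r) for r in rows]))
rows=[[crop(s,243,150),crop(s,203,145),crop(s,228,236)],[crop(t,205,192),crop(t,168,220),crop(t,262,226)]]
cv2.imwrite("pics/f1.png",np.vstack([np.hstack(r) for r in rows]))
E
```

```text
(no output)
```

View pics/f0.png

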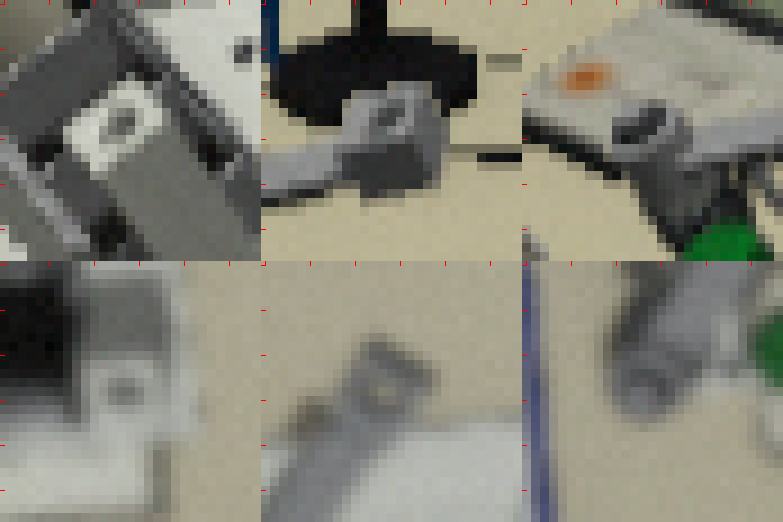

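View pics/f1.png

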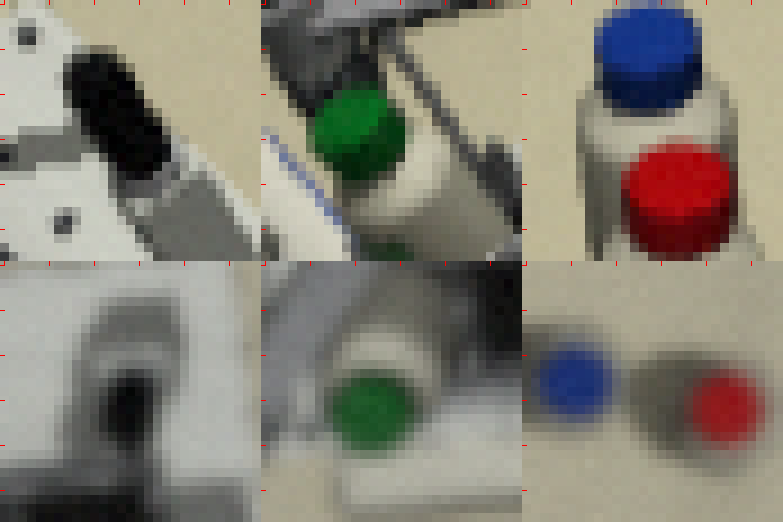

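```bash
python3 - <<'E'
from h import *
np.set_printoptions(precision=4,suppress=True)
P={"anchor":((222.0,168.1),(213.3,214.7)),"eye":((251.1,115.6),(183.1,174.9)),"pivot":((189.6,129.2),(149.7,226.3)),"pin":((242.2,148.5),(204.7,193.9)),"greentop":((198.6,143.6),(165.8,222.1)),"blue":((227.7,225.4),(253.4,224.9)),"red":((231.1,241.3),(270.3,228))}
X={}
for k,(s,t) in P.items():
    X[k],e=tri(s,t);print(k,X[k],np.round(e[0],1))
# model points
c,sn=np.cos(.87),np.sin(.87)
M={"anchor":(0,0,86),"eye":(.202*sn*1000,202-202*c,120),"greentop":(-2,156,95)}
names=list(M);D=np.array([M[k] for k in names])/1000;W=np.array([X[k] for k in names])
# fixed slope 0.45 about y, unknown yaw + t
from scipy.optimize import least_squares
def Rd(y):return Ro.from_euler('z',y).as_matrix()@Ro.from_euler('y',-.45).as_matrix()
f=lambda q:((D@Rd(q[0]).T+q[1:])-W).ravel()
q=least_squares(f,[.1,.46,.29,.1]).x
print(np.degrees(q[0]),q[1:]);print((f(q).reshape(-1,3)*1000).round(1))
R=Rd(q[0])
for k in X: print(k,((X[k]-q[1:])@R*1000).round(1))
# pixel residuals
for k in names:
    w=R@(np.array(M[k])/1000)+q[1:]
    print(k,proj("side",w)-P[k][0],proj("top",w)-P[k][1])
for k in("blue","red"):print(k,plane("side",P[k][0],.092),plane("top",P[k][1],.092))
E
```

```text
anchor [0.4612 0.2923 0.1757] 2.7
eye [0.5772 0.3788 0.2721] 2.8
pivot [0.4188 0.4892 0.2081] 3.3
pin [0.5272 0.3185 0.2085] 1.5
greentop [0.4333 0.4454 0.1784] 3.4
blue [0.4319 0.1595 0.0887] 2.1
red [0.4226 0.1003 0.0887] 1.8
7.74597918067216 [0.4987 0.2967 0.0963]
[[ 0.4 -0.7 -1.9]
 [-2.1  0.7 -0.6]
 [ 1.7  0.   2.6]]
anchor [ 0.5  0.7 87.9]
eye [156.5  70.8 119.7]
pivot [  0.7 201.6 123.8]
pin [76.9 17.8 87.5]
greentop [ -4.6 156.2  93.4]
blue [ -79.6 -126.9   30. ]
red [ -95.  -184.3   37.5]
anchor [1.2719 0.6158] [0.0516 0.6981]
eye [0.2055 0.1237] [-0.4906  1.58  ]
greentop [ 1.6134 -0.9368] [-0.3974  0.4881]
blue [0.4289 0.1562 0.092 ] [0.4339 0.1591 0.092 ]
red [0.42   0.0973 0.092 ] [0.4244 0.1    0.092 ]
```

```bash
python3 -m handwheel '[[[0.4,-0.8,0.4,0.7],[0.4,-0.9,0.4,0.7],[0.4,-0.95,0.4,0.7],[0.4,-0.95,0.3,0.7],[0.4,-0.95,0.2,0.7],[0.4,-0.95,0,0.7],[0.4,-0.95,0,0.7],[0.4,-0.95,0,0.7]]]' 40 20
python3 - <<'E'
from h import *
s,R,j=st();print(s["tcp_pos"],j,s["time_s"])
E
```

```text
time_s: 0.9
tcp_pos: [0.3543, 0.3304, 0.2897]
eef_rot: [6.0, 89.4, -74.2]
contact_force: [1.2, 0.8, 0.2]
gripper_width: 0.0404
[0.35429066 0.33040933 0.2896942 ] -80.20936872536271 0.9
```

```bash
python3 -m handwheel '[[[0.4,-0.86,-0.4,-0.2],[0.39,-0.86,-0.6,-0.2],[0.39,-0.86,-0.9,0],[0.39,-0.85,-0.9,0],[0.39,-0.85,-0.9,0],[0,0,-0.3,0],[0,0,0,0]]]'
python3 - <<'E'
from h import *
s,R,j=st();print(s["tcp_pos"],j,R[:,0])
for n in("side","top"):cv2.imwrite(f"pics/{n}1.png",vision.capture(n))
t=cv2.imread("pics/top1.png");s=cv2.imread("pics/side1.png")
cv2.imwrite("pics/c1.png",np.hstack([cv2.resize(s[180:280,180:280],(400,400)),cv2.resize(t[180:250,220:290],(400,400))]))
E
```

```text
time_s: 1.6
tcp_pos: [0.431, 0.1524, 0.1317]
eef_rot: [26.7, 89.6, -55.7]
contact_force: [0.4, -0.4, 1.0]
gripper_width: 0.0398
[0.4310098  0.15238229 0.1317064 ] -82.41976941870416 [ 0.00377246 -0.00553321 -0.99997758]
```

View pics/c1.png

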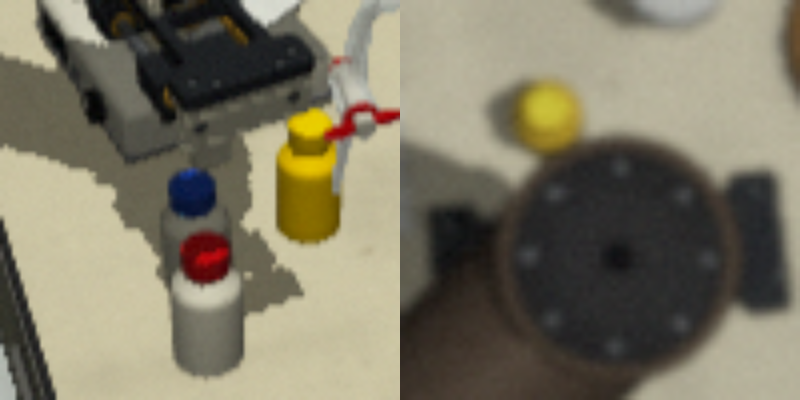

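```bash
python3 - <<'E'
from h import *
s,R,j=st();p=s["tcp_pos"];print(proj("side",p),[proj("side",p+R[:,2]*d) for d in(-.03,.03)])
t=cv2.imread("pics/side1.png");cv2.imwrite("pics/c1b.png",cv2.resize(t[190:250,200:260],(600,600),interpolation=cv2.INTER_NEAREST))
E
```

```text
[228.04320377 212.83878161] [array([223.14508247, 206.31608479]), array([233.17340926, 219.67053873])]
```

View pics/c1b.png

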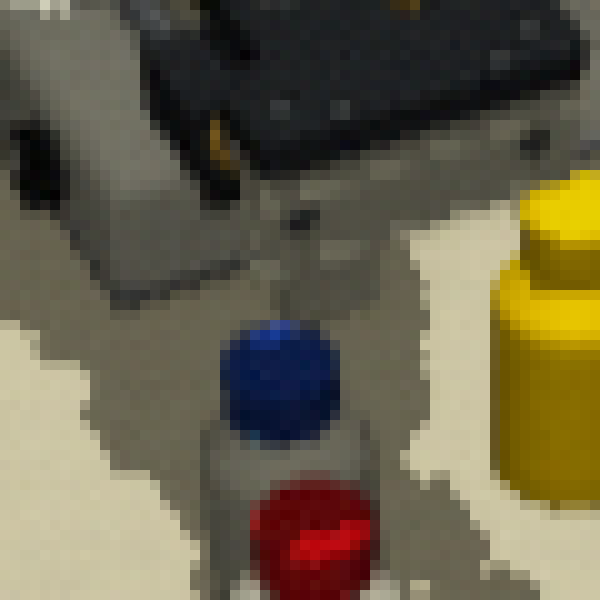

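```bash
python3 -m handwheel '[[[0.02,0.18,0,0],[0,0,-0.5,0],[0,0,-0.6,0],[0,0,0,0]]]'
python3 -m handwheel '[[[0,0,0,0],[0,0,0,0],[0,0,0,0]]]' 20 15
```

```text
time_s: 2.1
tcp_pos: [0.4354, 0.1682, 0.0937]
eef_rot: [95.6, 89.1, 13.6]
contact_force: [-0.2, 0.1, 0.1]
gripper_width: 0.04
time_s: 2.4
tcp_pos: [0.437, 0.1714, 0.0973]
eef_rot: [100.8, 88.9, 19.0]
contact_force: [0.5, 0.4, 0.6]
gripper_width: 0.0225
```

```bash
python3 - <<'E'
from h import *
for i in range(3):
    s,R,j=st();print(s["tcp_pos"],j,R[:,0],s["qd"].round(2))
E
python3 -m handwheel '[[[0,0,0,0]]]' 42
python3 -m handwheel '[[[0,0,0,0]]]'
python3 - <<'E'
from h import *
s,R,j=st();print(s["tcp_pos"],j,R[:,0],s["qd"].round(2))
E
```

```text
[0.43696636 0.17144808 0.09734099] -81.81450175617289 [ 0.01834405  0.0063109  -0.99981182] [ 0.49 -0.66  0.8   0.13 -0.67 -0.05]
[0.43696636 0.17144808 0.09734099] -81.81450175617289 [ 0.01834405  0.0063109  -0.99981182] [ 0.49 -0.66  0.8   0.13 -0.67 -0.05]
[0.43696636 0.17144808 0.09734099] -81.81450175617289 [ 0.01834405  0.0063109  -0.99981182] [ 0.49 -0.66  0.8   0.13 -0.67 -0.05]
time_s: 2.5
tcp_pos: [0.4374, 0.172, 0.0982]
eef_rot: [102.5, 88.8, 20.7]
contact_force: [-0.3, -0.3, -0.2]
gripper_width: 0.0271
time_s: 2.6
tcp_pos: [0.4376, 0.1722, 0.0989]
eef_rot: [103.7, 88.7, 21.9]
contact_force: [1.1, 0.1, 0.2]
gripper_width: 0.0336
[0.43762379 0.17220682 0.09886452] -81.79887390129385 [ 0.02032567  0.00816319 -0.99976009] [ 0.12 -0.49  0.39  0.09 -0.27 -0.03]
```

```bash
python3 -m handwheel '[[[0,0,0,0],[0,0,0,0],[0,0,0,0],[0,0,0,0]]]'
python3 - <<'E'
from h import *
s,R,j=st();print(s["tcp_pos"],j,R[:,0],s["qd"].round(2))
E
```

```text
time_s: 3.0
tcp_pos: [0.4378, 0.1721, 0.0994]
eef_rot: [104.3, 88.7, 22.5]
contact_force: [-1.2, -0.5, 0.6]
gripper_width: 0.0418
[0.43777427 0.1720601  0.09936672] -81.82573462177575 [ 0.02085198  0.00864109 -0.99974523] [-0.1   0.04 -0.1   0.01 -0.04 -0.08]
```

```bash
python3 -m handwheel '[[[-0.07,-0.15,0,0],[-0.07,-0.15,0,0],[0,0,0,0],[0,0,0,0]]]'
python3 - <<'E'
from h import *
s,R,j=st();print(s["tcp_pos"],j,R[:,0],s["qd"].round(2))
E
```

```text
time_s: 3.4
tcp_pos: [0.4313, 0.1585, 0.0991]
eef_rot: [103.8, 88.7, 21.9]
contact_force: [-0.6, 0.4, 0.1]
gripper_width: 0.0418
[0.43132952 0.15850331 0.09909903] -81.84653429894881 [ 0.02026876  0.00815717 -0.99976129] [-0.32 -0.46 -0.46 -0.07 -0.13  0.1 ]
```

```bash
python3 -m handwheel '[[[0,0.02,-0.18,0],[0,0,-0.18,0],[0,0,0,0]]]'
python3 -m handwheel '[[[0,0,0,0],[0,0,0,0],[0,0,0,0]]]' 15 15
python3 - <<'E'
from h import *
s,R,j=st();print(s["tcp_pos"],j,R[:,0],s["qd"].round(2))
E
```

```text
time_s: 3.7
tcp_pos: [0.4314, 0.1594, 0.0835]
eef_rot: [104.5, 88.7, 22.7]
contact_force: [-0.4, -0.2, -0.4]
gripper_width: 0.042
time_s: 4.0
tcp_pos: [0.4314, 0.1595, 0.083]
eef_rot: [103.2, 88.8, 21.3]
contact_force: [-0.2, 1.2, -0.2]
gripper_width: 0.0288
[0.43135891 0.15953079 0.0829594 ] -81.8396459168315 [ 0.01979722  0.00772512 -0.99977417] [ 0.02  0.11  0.05 -0.03 -0.03  0.06]
```

```bash
cat >> h.py <<'E'
Q=np.array([.4987,.2967,.0963]);RD=Ro.from_euler('z',7.746,degrees=True).as_matrix()@Ro.from_euler('y',-.45).as_matrix()
def d2w(u,y,w): return RD@(np.array([u,y,w])/1000)+Q
def w2d(p): return (np.asarray(p)-Q)@RD*1000
def go(p,yaw=None):
    s,R,j=st();e=(np.asarray(p)-s["tcp_pos"])/.04
    print("t",round(s["time_s"],2),"tcp",s["tcp_pos"].round(4),"deck",w2d(s["tcp_pos"]).round(1),"jaw",round(j,1),"tilt",R[:,0].round(3),"F",s["contact_force"].round(1),"w",round(s["gripper_width"]*1000,1),"UNITS to go",e.round(2))
E
python3 - <<'E'
from h import *
np.set_printoptions(suppress=True)
h=83;U=np.array([.435,.9])
for n,y in(("mid",101),("right",46)):
    for w in(50,30,16):
        a=np.array([-5.3,3+w])+h*U; print(n,w,a,d2w(a[0],y,a[1]).round(4))
    print("seated",d2w(-3,y,3+h).round(4))
go(d2w(30.8,101,128))
E
python3 -m handwheel '[[[0,0,0.5,0],[0,0,0.9,0],[0,0,0.9,0]]]'
```

```text
mid 50 [ 30.805 127.7  ] [0.4575 0.393  0.2247]
mid 30 [ 30.805 107.7  ] [0.4662 0.3942 0.2067]
mid 16 [30.805 93.7  ] [0.4722 0.395  0.1941]
seated [0.4453 0.3914 0.1724]
right 50 [ 30.805 127.7  ] [0.4649 0.3385 0.2247]
right 30 [ 30.805 107.7  ] [0.4736 0.3397 0.2067]
right 16 [30.805 93.7  ] [0.4796 0.3405 0.1941]
seated [0.4528 0.3369 0.1724]
t 4.0 tcp [0.4314 0.1595 0.083 ] deck [ -82.5 -126.8   25.1] jaw -81.8 tilt [ 0.02   0.008 -1.   ] F [-0.2  1.2 -0.2] w 28.8 UNITS to go [0.65 5.84 3.55]
time_s: 4.3
tcp_pos: [0.4275, 0.1566, 0.1723]
eef_rot: [80.7, 89.4, -1.2]
contact_force: [0.5, 1.6, -0.9]
gripper_width: 0.0286
```

```bash
python3 -m handwheel '[[[0,0.3,0.9,0],[0.1,0.8,0.9,0],[0.2,0.95,0.7,0],[0.2,0.95,0.1,0],[0.2,0.95,0,0],[0.2,0.9,0,0],[0.1,0.5,0,0],[0,0,0,0]]]'
python3 - <<'E'
from h import *
go([.4722,.395,.1941])
E
```

```text
time_s: 5.1
tcp_pos: [0.467, 0.3782, 0.2866]
eef_rot: [111.0, 89.1, 28.9]
contact_force: [0.3, 0.5, -2.2]
gripper_width: 0.0284
t 5.1 tcp [0.467  0.3782 0.2866] deck [ 64.4  85.  180.2] jaw -82.0 tilt [ 0.014  0.008 -1.   ] F [ 0.3  0.5 -2.2] w 28.4 UNITS to go [ 0.13  0.42 -2.31]
```

```bash
python3 -m handwheel '[[[0.1,0.3,-0.4,0],[0,0.1,-0.7,0],[0,0,-0.4,0],[0,0,0,0]]]'
python3 - <<'E'
from h import *
go([.4722,.395,.1941])
for n in("side","top"):cv2.imwrite(f"pics/{n}2.png",vision.capture(n))
t=cv2.imread("pics/top2.png");s=cv2.imread("pics/side2.png")
cv2.imwrite("pics/c2.png",np.hstack([cv2.resize(s[100:210,170:280],(440,440)),cv2.resize(t[165:245,140:220],(350,440))]))
E
```

```text
time_s: 5.5
tcp_pos: [0.4701, 0.3938, 0.2215]
eef_rot: [110.2, 89.2, 28.2]
contact_force: [-0.6, -0.5, -1.9]
gripper_width: 0.0283
t 5.5 tcp [0.4701 0.3938 0.2215] deck [ 40.7 100.1 119.4] jaw -82.1 tilt [ 0.012  0.006 -1.   ] F [-0.6 -0.5 -1.9] w 28.3 UNITS to go [ 0.05  0.03 -0.69]
```

View pics/c2.png

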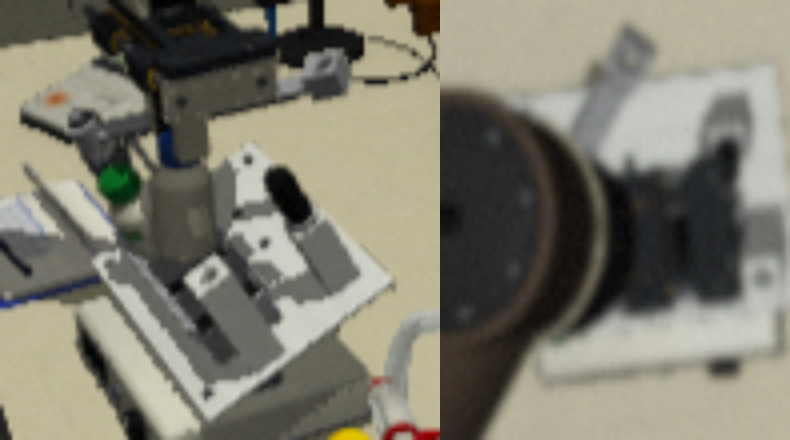

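```bash
python3 -m handwheel '[[[0.05,0.03,-0.25,0],[0,0,-0.2,0],[0,0,0,0]]]'
python3 - <<'E'
from h import *
go([.4722,.395,.1941])
E
```

```text
time_s: 5.9
tcp_pos: [0.4754, 0.3977, 0.2112]
eef_rot: [119.0, 88.5, 37.0]
contact_force: [-0.7, -0.6, -2.4]
gripper_width: 0.0287
t 5.9 tcp [0.4754 0.3977 0.2112] deck [ 41.5 103.2 107.6] jaw -82.0 tilt [ 0.021  0.016 -1.   ] F [-0.7 -0.6 -2.4] w 28.7 UNITS to go [-0.08 -0.07 -0.43]
```

```bash
python3 -m handwheel '[[[-0.08,-0.07,-0.2,0],[-0.02,0,-0.15,0],[0,0,0,0]]]'
python3 - <<'E'
from h import *
go([.4722,.395,.1941])
E
```

```text
time_s: 6.2
tcp_pos: [0.4713, 0.3945, 0.1967]
eef_rot: [120.4, 88.4, 38.4]
contact_force: [-0.4, -0.5, -2.4]
gripper_width: 0.0285
t 6.2 tcp [0.4713 0.3945 0.1967] deck [ 31.1 100.6  96.4] jaw -82.1 tilt [ 0.022  0.017 -1.   ] F [-0.4 -0.5 -2.4] w 28.5 UNITS to go [ 0.02  0.01 -0.06]
```

```bash
python3 -m handwheel '[[[0,0,-0.15,0],[0,0,0,0]]]' 15 6
python3 - <<'E'
from h import *
go([.4453,.3914,.1724])
E
```

```text
time_s: 6.4
tcp_pos: [0.4712, 0.3943, 0.1897]
eef_rot: [120.1, 88.5, 38.1]
contact_force: [0.3, 0.1, -1.3]
gripper_width: 0.0288
t 6.4 tcp [0.4712 0.3943 0.1897] deck [ 27.9 100.4  90.3] jaw -82.1 tilt [ 0.021  0.017 -1.   ] F [ 0.3  0.1 -1.3] w 28.8 UNITS to go [-0.65 -0.07 -0.43]
```

```bash
python3 -m handwheel '[[[-0.12,-0.02,-0.08,0],[-0.15,-0.02,-0.1,0],[0,0,0,0]]]'
python3 - <<'E'
from h import *
go([.4453,.3914,.1724])
for n in("side",):cv2.imwrite(f"pics/{n}3.png",vision.capture(n))
s=cv2.imread("pics/side3.png")
cv2.imwrite("pics/c3.png",cv2.resize(s[100:200,170:270],(600,600),interpolation=cv2.INTER_CUBIC))
E
```

```text
time_s: 6.7
tcp_pos: [0.46, 0.3928, 0.1821]
eef_rot: [119.7, 88.4, 37.6]
contact_force: [0.9, -0.3, -2.1]
gripper_width: 0.0291
t 6.7 tcp [0.46   0.3928 0.1821] deck [ 14.4 100.5  88.3] jaw -82.1 tilt [ 0.022  0.017 -1.   ] F [ 0.9 -0.3 -2.1] w 29.1 UNITS to go [-0.37 -0.04 -0.24]
```

View pics/c3.png

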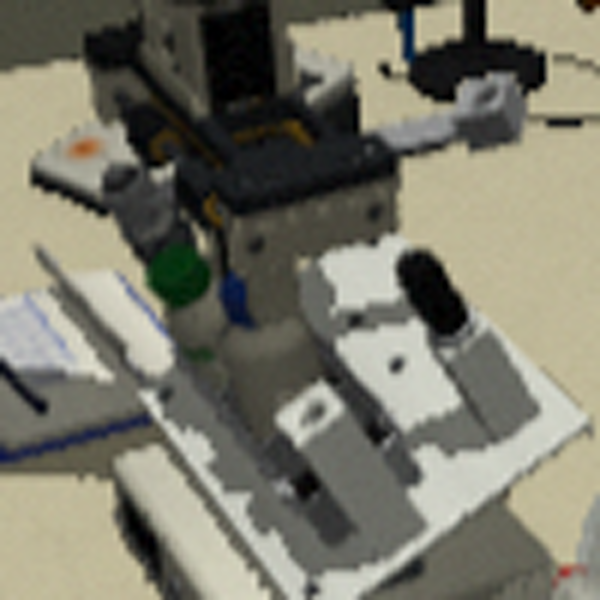

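```bash
python3 -m handwheel '[[[-0.15,-0.02,-0.1,0],[-0.15,-0.02,-0.1,0],[0,0,0,0]]]'
python3 - <<'E'
from h import *
go([.4453,.3914,.1724])
E
```

```text
time_s: 7.05
tcp_pos: [0.4475, 0.3915, 0.1742]
eef_rot: [120.1, 88.3, 38.0]
contact_force: [0.9, 0.6, -0.9]
gripper_width: 0.0289
t 7.05 tcp [0.4475 0.3915 0.1742] deck [ -0.3 100.9  86.7] jaw -82.0 tilt [ 0.023  0.018 -1.   ] F [ 0.9  0.6 -0.9] w 28.9 UNITS to go [-0.05 -0.   -0.05]
```

```bash
python3 -m handwheel '[[[-0.05,0,-0.12,0],[0,0,-0.1,0],[0,0,0,0]]]'
python3 - <<'E'
from h import *
go([.4453,.3914,.1724])
for n in("side",):cv2.imwrite(f"pics/{n}4.png",vision.capture(n))
s=cv2.imread("pics/side4.png")
cv2.imwrite("pics/c4.png",cv2.resize(s[100:200,170:270],(600,600),interpolation=cv2.INTER_CUBIC))
E
```

```text
time_s: 7.35
tcp_pos: [0.4453, 0.3925, 0.1677]
eef_rot: [121.1, 88.1, 39.1]
contact_force: [1.6, 0.1, -1.7]
gripper_width: 0.0289
t 7.35 tcp [0.4453 0.3925 0.1677] deck [ -4.9 102.2  81.6] jaw -81.9 tilt [ 0.025  0.021 -0.999] F [ 1.6  0.1 -1.7] w 28.9 UNITS to go [-0.   -0.03  0.12]
```

View pics/c4.png

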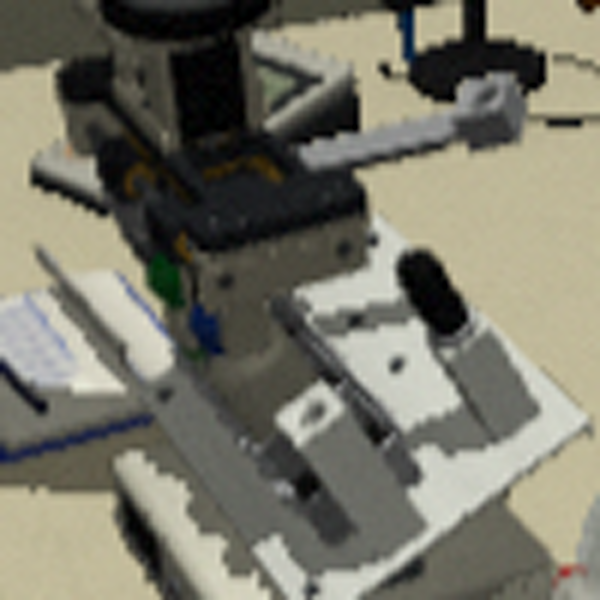

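```bash
python3 -m handwheel '[[[0,0,0,0],[0,0,0,0]]]' 35
python3 -m handwheel '[[[0,0,0.4,0],[0,-0.1,0.8,0],[0,-0.8,0.9,0],[-0.1,-0.95,0.7,0],[-0.1,-0.95,0,0],[-0.1,-0.95,0,0],[-0.1,-0.95,0,0],[-0.1,-0.9,-0.3,0]]]' 
python3 - <<'E'
from h import *
go([.4225,.100,.12])
for n in("side",):cv2.imwrite(f"pics/{n}5.png",vision.capture(n))
s=cv2.imread("pics/side5.png")
cv2.imwrite("pics/c5.png",cv2.resize(s[110:290,170:350],(600,600),interpolation=cv2.INTER_CUBIC))
go([.4225,.100,.12])
E
```

```text
time_s: 7.6
tcp_pos: [0.4454, 0.3926, 0.1677]
eef_rot: [121.3, 88.1, 39.3]
contact_force: [-0.3, 0.5, 0.2]
gripper_width: 0.0339
time_s: 8.4
tcp_pos: [0.4253, 0.1647, 0.2712]
eef_rot: [116.3, 88.0, 34.6]
contact_force: [0.7, -0.7, -0.3]
gripper_width: 0.0347
t 8.4 tcp [0.4253 0.1647 0.2712] deck [  -5.4 -121.   196.8] jaw -81.7 tilt [ 0.028  0.02  -0.999] F [ 0.7 -0.7 -0.3] w 34.7 UNITS to go [-0.07 -1.62 -3.78]
t 8.45 tcp [0.4226 0.1602 0.2685] deck [  -9.6 -125.   195.9] jaw -81.8 tilt [ 0.024  0.017 -1.   ] F [-3.6 -6.1 -5.1] w 34.7 UNITS to go [-0.   -1.5  -3.71]
```

View pics/c5.png

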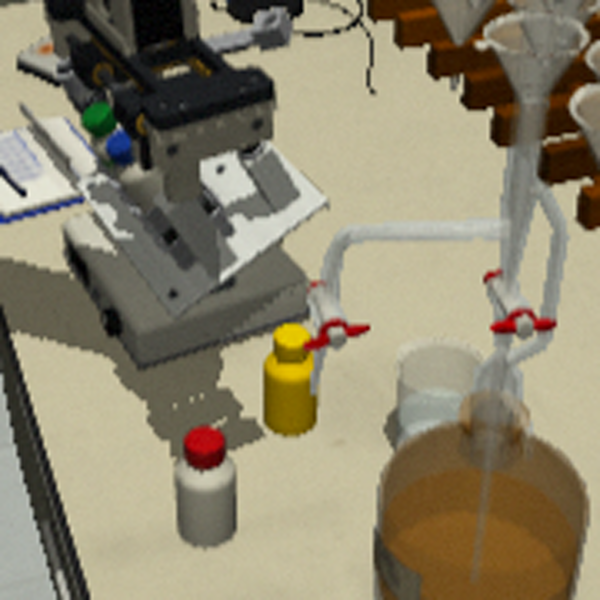

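```bash
python3 -m handwheel '[[[0,-0.7,-0.7,0],[0,-0.5,-0.9,0],[0,-0.2,-0.9,0],[0,0,-0.7,0],[0,0,-0.3,0],[0,0,0,0],[0,0,0,0]]]' 44
python3 - <<'E'
from h import *
go([.4225,.100,.083])
E
```

```text
time_s: 9.15
tcp_pos: [0.422, 0.0988, 0.1261]
eef_rot: [117.7, 87.9, 35.7]
contact_force: [1.1, 0.1, -0.0]
gripper_width: 0.0441
t 9.15 tcp [0.422  0.0988 0.1261] deck [ -79.4 -185.7   71.5] jaw -82.0 tilt [ 0.029  0.021 -0.999] F [ 1.1  0.1 -0. ] w 44.1 UNITS to go [ 0.01  0.03 -1.08]
```

```bash
python3 -m handwheel '[[[0,0.02,-0.4,0],[0,0,-0.4,0],[0,0,-0.2,0],[0,0,0,0]]]'
python3 - <<'E'
from h import *
go([.4225,.100,.083])
E
```

```text
time_s: 9.55
tcp_pos: [0.4252, 0.1023, 0.0893]
eef_rot: [117.2, 87.5, 35.3]
contact_force: [0.1, 0.6, 0.0]
gripper_width: 0.044
t 9.55 tcp [0.4252 0.1023 0.0893] deck [ -92.2 -182.7   36.8] jaw -81.9 tilt [ 0.036  0.026 -0.999] F [0.1 0.6 0. ] w 44.0 UNITS to go [-0.07 -0.06 -0.16]
```

```bash
python3 -m handwheel '[[[-0.07,-0.05,-0.1,0],[0,0,0,0]]]'
python3 -m handwheel '[[[0,0,0,0],[0,0,0,0],[0,0,0,0]]]' 15 15
python3 - <<'E'
from h import *
go([.4225,.100,.083])
E
```

```text
time_s: 9.75
tcp_pos: [0.423, 0.1008, 0.0865]
eef_rot: [117.1, 87.4, 35.2]
contact_force: [0.1, -0.6, 0.1]
gripper_width: 0.0441
time_s: 10.05
tcp_pos: [0.4237, 0.1013, 0.0878]
eef_rot: [117.1, 87.2, 35.1]
contact_force: [0.3, -0.4, -0.9]
gripper_width: 0.0271
t 10.05 tcp [0.4237 0.1013 0.0878] deck [ -94.4 -183.5   36.1] jaw -81.9 tilt [ 0.04   0.028 -0.999] F [ 0.3 -0.4 -0.9] w 27.1 UNITS to go [-0.03 -0.03 -0.12]
```

```bash
python3 -m handwheel '[[[0,0,0,0],[0,0,0,0]]]' 42
python3 -m handwheel '[[[-0.03,-0.03,-0.1,0],[0,0,-0.05,0],[0,0,0,0]]]'
python3 - <<'E'
from h import *
go([.4225,.100,.083])
E
```

```text
time_s: 10.25
tcp_pos: [0.4238, 0.1014, 0.088]
eef_rot: [117.1, 87.2, 35.2]
contact_force: [0.7, -1.0, 1.0]
gripper_width: 0.038
time_s: 10.55
tcp_pos: [0.4225, 0.1001, 0.0816]
eef_rot: [117.1, 87.2, 35.2]
contact_force: [-0.1, -0.3, -0.6]
gripper_width: 0.0419
t 10.55 tcp [0.4225 0.1001 0.0816] deck [ -98.2 -184.5   31.1] jaw -81.9 tilt [ 0.04   0.028 -0.999] F [-0.1 -0.3 -0.6] w 41.9 UNITS to go [-0.   -0.    0.04]
```

```bash
python3 -m handwheel '[[[0,0,0.03,0],[0,0,0,0],[0,0,0,0]]]' 15 15
python3 - <<'E'
from h import *
go([.4225,.100,.083])
cv2.imwrite("pics/side6.png",vision.capture("side"))
s=cv2.imread("pics/side6.png")
cv2.imwrite("pics/c6.png",cv2.resize(s[190:290,190:290],(500,500),interpolation=cv2.INTER_CUBIC))
E
```

```text
time_s: 10.85
tcp_pos: [0.4225, 0.1001, 0.0826]
eef_rot: [117.1, 87.2, 35.1]
contact_force: [-0.1, 0.9, -0.2]
gripper_width: 0.0286
t 10.85 tcp [0.4225 0.1001 0.0826] deck [ -97.8 -184.6   32.1] jaw -81.9 tilt [ 0.04   0.028 -0.999] F [-0.1  0.9 -0.2] w 28.6 UNITS to go [ 0.   -0.    0.01]
```

View pics/c6.png

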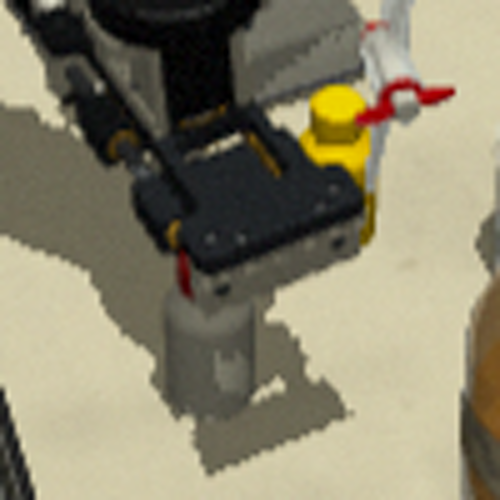

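```bash
python3 -m handwheel '[[[0,0,0.5,0],[0,0,0.9,0],[0,0.3,0.95,0],[0.2,0.8,0.95,0],[0.3,0.9,0.95,0],[0.3,0.9,0.8,0],[0.3,0.9,0.1,0],[0.2,0.9,0,0]]]'
python3 -m handwheel '[[[0.1,0.5,0,0],[0,0.1,0,0],[0,0,0,0]]]'
python3 - <<'E'
from h import *
go([.4796,.3405,.1941])
E
```

```text
time_s: 11.7
tcp_pos: [0.4691, 0.2852, 0.2943]
eef_rot: [121.0, 87.5, 38.7]
contact_force: [-0.2, -1.4, -1.3]
gripper_width: 0.0284
time_s: 12.0
tcp_pos: [0.4733, 0.3141, 0.2926]
eef_rot: [121.1, 87.6, 39.0]
contact_force: [0.7, -0.5, -1.8]
gripper_width: 0.0283
t 12.0 tcp [0.4733 0.3141 0.2926] deck [ 64.9  20.6 186.7] jaw -82.1 tilt [ 0.033  0.027 -0.999] F [ 0.7 -0.5 -1.8] w 28.3 UNITS to go [ 0.16  0.66 -2.46]
```

```bash
python3 -m handwheel '[[[0.1,0.3,0,0],[0.05,0.25,-0.3,0],[0,0.1,-0.7,0],[0,0,-0.6,0],[0,0,-0.1,0],[0,0,0,0]]]'
python3 - <<'E'
from h import *
go([.4796,.3405,.1941])
cv2.imwrite("pics/side7.png",vision.capture("side"))
s=cv2.imread("pics/side7.png")
cv2.imwrite("pics/c7.png",cv2.resize(s[100:210,170:280],(600,600),interpolation=cv2.INTER_CUBIC))
go([.4796,.3405,.1941])
E
```

```text
time_s: 12.6
tcp_pos: [0.4792, 0.3392, 0.2205]
eef_rot: [121.6, 87.6, 39.3]
contact_force: [-0.1, 0.4, -1.1]
gripper_width: 0.0287
t 12.6 tcp [0.4792 0.3392 0.2205] deck [ 41.7  44.7 117.7] jaw -82.3 tilt [ 0.032  0.026 -0.999] F [-0.1  0.4 -1.1] w 28.7 UNITS to go [ 0.01  0.03 -0.66]
t 12.65 tcp [0.4791 0.3392 0.2207] deck [ 41.8  44.8 118. ] jaw -82.3 tilt [ 0.032  0.027 -0.999] F [ 0.1 -1.  -2.5] w 28.2 UNITS to go [ 0.01  0.03 -0.67]
```

View pics/c7.png

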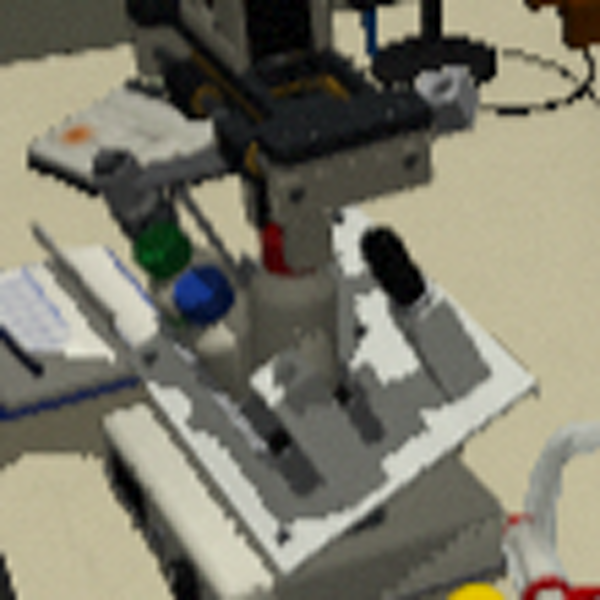

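```bash
python3 -m handwheel '[[[0,0.03,-0.3,0],[0,0,-0.3,0],[0,0,-0.1,0],[0,0,0,0]]]'
python3 - <<'E'
from h import *
go([.4796,.3405,.1941])
E
```

```text
time_s: 13.05
tcp_pos: [0.4801, 0.3412, 0.193]
eef_rot: [122.7, 87.4, 40.4]
contact_force: [0.7, 0.7, -1.8]
gripper_width: 0.0281
t 13.05 tcp [0.4801 0.3412 0.193 ] deck [30.9 46.6 92.5] jaw -82.3 tilt [ 0.035  0.03  -0.999] F [ 0.7  0.7 -1.8] w 28.1 UNITS to go [-0.01 -0.02  0.03]
```

```bash
python3 -m handwheel '[[[-0.04,-0.02,-0.1,0],[-0.12,-0.02,-0.08,0],[-0.15,-0.02,-0.1,0],[0,0,0,0]]]' 15 6
python3 - <<'E'
from h import *
go([.4528,.3369,.1724])
cv2.imwrite("pics/side8.png",vision.capture("side"))
s=cv2.imread("pics/side8.png")
cv2.imwrite("pics/c8.png",cv2.resize(s[100:210,170:280],(600,600),interpolation=cv2.INTER_CUBIC))
E
```

```text
time_s: 13.45
tcp_pos: [0.4684, 0.3399, 0.1838]
eef_rot: [122.5, 87.1, 40.2]
contact_force: [-0.1, -0.7, -1.2]
gripper_width: 0.0287
t 13.45 tcp [0.4684 0.3399 0.1838] deck [16.3 46.8 89.3] jaw -82.2 tilt [ 0.039  0.033 -0.999] F [-0.1 -0.7 -1.2] w 28.7 UNITS to go [-0.39 -0.07 -0.28]
```

View pics/c8.png

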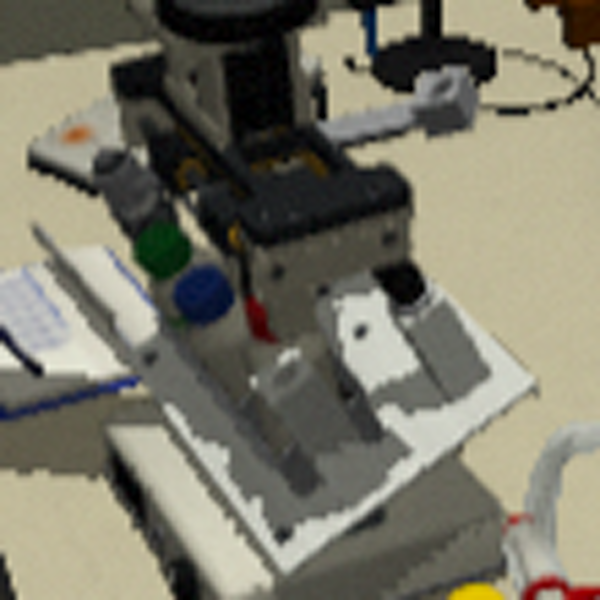

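```bash
python3 -m handwheel '[[[-0.15,-0.02,-0.07,0],[-0.1,-0.01,-0.04,0],[0,0,0,0]]]'
python3 - <<'E'
from h import *
go([.4528,.3369,.1724])
E
```

```text
time_s: 13.8
tcp_pos: [0.4577, 0.3387, 0.1793]
eef_rot: [122.5, 87.0, 40.3]
contact_force: [1.2, 1.3, -0.8]
gripper_width: 0.0291
t 13.8 tcp [0.4577 0.3387 0.1793] deck [ 4.6 47.1 89.9] jaw -82.2 tilt [ 0.04   0.034 -0.999] F [ 1.2  1.3 -0.8] w 29.1 UNITS to go [-0.12 -0.04 -0.17]
```

```bash
python3 -m handwheel '[[[-0.12,-0.02,-0.08,0],[0,0,-0.04,0],[0,0,0,0]]]'
python3 - <<'E'
from h import *
go([.4528,.3369,.1724])
cv2.imwrite("pics/side9.png",vision.capture("side"))
s=cv2.imread("pics/side9.png")
cv2.imwrite("pics/c9.png",cv2.resize(s[100:210,170:280],(600,600),interpolation=cv2.INTER_CUBIC))
E
```

```text
time_s: 14.1
tcp_pos: [0.4524, 0.338, 0.1743]
eef_rot: [122.6, 87.0, 40.4]
contact_force: [-0.9, -0.5, -0.1]
gripper_width: 0.0289
t 14.1 tcp [0.4524 0.338  0.1743] deck [-2.4 47.2 87.7] jaw -82.2 tilt [ 0.04   0.034 -0.999] F [-0.9 -0.5 -0.1] w 28.9 UNITS to go [ 0.01 -0.03 -0.05]
```

View pics/c9.png

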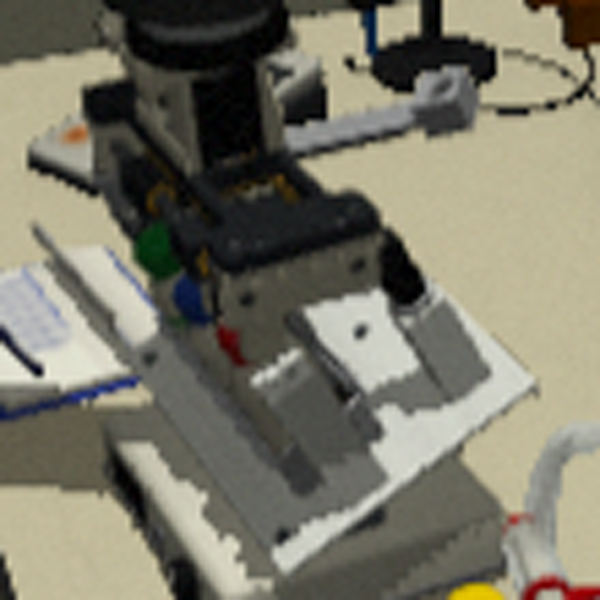

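```bash
python3 -m handwheel '[[[0,0,-0.03,0],[0,0,0,0]]]' 35
python3 -m handwheel '[[[0,0,0.4,0],[0,0,0.8,0],[0,0,0.9,0],[0,0,0.9,0],[0,-0.5,0.3,0],[0,-0.9,0,0],[0,-0.9,0,0],[0,-0.6,0,0]]]' 
python3 -m handwheel '[[[0,-0.2,0,0],[0,0,0,0]]]'
python3 - <<'E'
from h import *
go([.4528,.3369,.1724])
for n in("side","top"):
    cv2.imwrite(f"pics/{n}10.png",vision.capture(n))
s=cv2.imread("pics/side10.png");t=cv2.imread("pics/top10.png")
cv2.imwrite("pics/c10.png",np.hstack([cv2.resize(s[100:210,170:280],(400,400),interpolation=cv2.INTER_CUBIC),cv2.resize(t[160:250,140:230],(400,400),interpolation=cv2.INTER_CUBIC)]))
E
```

```text
time_s: 14.35
tcp_pos: [0.4527, 0.3394, 0.1735]
eef_rot: [124.0, 86.9, 41.8]
contact_force: [-3.2, 3.3, 1.3]
gripper_width: 0.0345
time_s: 15.15
tcp_pos: [0.4513, 0.2185, 0.3072]
eef_rot: [120.6, 87.3, 38.5]
contact_force: [0.5, -0.1, 0.6]
gripper_width: 0.0348
time_s: 15.35
tcp_pos: [0.4507, 0.2066, 0.3072]
eef_rot: [120.6, 87.3, 38.4]
contact_force: [0.4, 0.4, 0.1]
gripper_width: 0.035
t 15.35 tcp [0.4507 0.2066 0.3072] deck [ 38.  -82.8 215.9] jaw -82.3 tilt [ 0.037  0.029 -0.999] F [0.4 0.4 0.1] w 35.0 UNITS to go [ 0.05  3.26 -3.37]
```

View pics/c10.png

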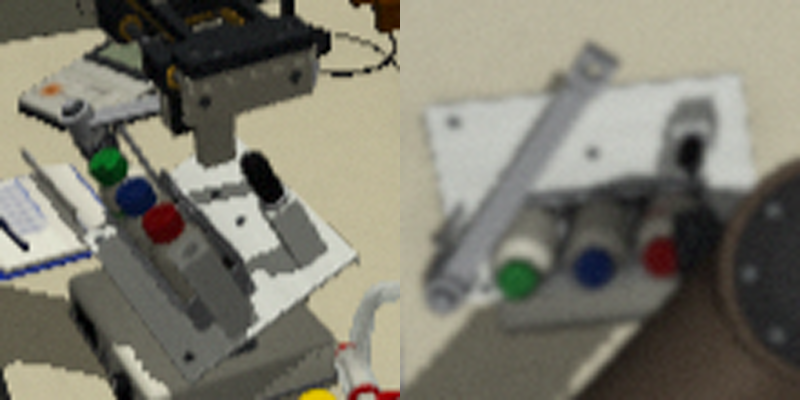

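```bash
python3 - <<'E'
from h import *
s=cv2.imread("pics/side10.png");t=cv2.imread("pics/top10.png");s0=cv2.imread("pics/side0.png");t0=cv2.imread("pics/top0.png")
def bl(im,x0,x1,y0,y1,lo,hi,off=None):
    h=cv2.cvtColor(im[y0:y1,x0:x1],cv2.COLOR_BGR2HSV);k=cv2.inRange(h,lo,hi)
    n,l,stt,c=cv2.connectedComponentsWithStats(k);i=1+np.argmax(stt[1:,4]);return c[i]+[x0,y0],stt[i]
for nm,si,ti in(("pin0",s0,t0),("pin10",s,t)):
    a,sa=bl(si,232,256,136,158,(0,0,0),(180,255,40));b,sb=bl(ti,198,212,183,202,(0,0,0),(180,255,45))
    X,e=tri(a,b);print(nm,a,sa,b,sb,X.round(4),np.round(e[0],1),w2d(X).round(1))
for nm,lo,hi in(("blue",(105,120,30),(130,255,255)),("green",(50,100,30),(80,255,255)),("red",(170,110,40),(180,255,255))):
    a,sa=bl(s,185,230,130,185,lo,hi);b,sb=bl(t,160,220,210,235,lo,hi)
    X,e=tri(a,b);print(nm,a,b,sb[4],X.round(4),np.round(e[0],1),w2d(X).round(1))
E
```

```text
pin0 [241.62921348 148.74157303] [ 5  6 11 14 89] [204.83870968 194.16129032] [ 5  8  5  8 31] [0.5259 0.3181 0.2082] 2.0 [75.6 17.6 87.8]
pin10 [241.625      148.67045455] [ 5  6 11 14 88] [204.88888889 194.22222222] [ 5  8  5  8 27] [0.5258 0.3179 0.2086] 1.9 [75.6 17.4 88.2]
blue [206.83333333 153.82051282] [183.02272727 219.88636364] 44 [0.4429 0.391  0.1706] 2.2 [ -6.  101.   85.4]
green [199.42168675 145.12048193] [165.96078431 222.47058824] 51 [0.4337 0.4457 0.1729] 1.8 [ -6.6 156.4  88.3]
red [213.67567568 161.37837838] [199.15789474 217.15789474] 19 [0.4513 0.3387 0.173 ] 3.8 [-3.9 48.  87. ]
```

```bash
python3 - <<'E'
from h import *
T=d2w(75.6,17.5,84)-[.004,0,0];print(T);go(T)
E
```

```text
[0.52359025 0.31829089 0.20482095]
t 15.45 tcp [0.4509 0.2079 0.3071] deck [ 38.2 -81.5 215.6] jaw -82.2 tilt [ 0.037  0.029 -0.999] F [ 0.8  0.  -0.8] w 35.2 UNITS to go [ 1.82  2.76 -2.56]
```

```bash
python3 -m handwheel '[[[0.4,0.6,0,0],[0.5,0.8,-0.1,0],[0.5,0.8,-0.2,0],[0.3,0.4,-0.2,0],[0.1,0.1,-0.3,0],[0,0,-0.2,0],[0,0,0,0],[0,0,0,0]]]' 40
python3 - <<'E'
from h import *
T=d2w(75.6,17.5,84)-[.004,0,0];go(T)
cv2.imwrite("pics/side11.png",vision.capture("side"))
s=cv2.imread("pics/side11.png")
cv2.imwrite("pics/c11.png",cv2.resize(s[80:190,180:290],(600,600),interpolation=cv2.INTER_CUBIC))
E
```

```text
time_s: 16.25
tcp_pos: [0.5237, 0.3247, 0.2614]
eef_rot: [119.7, 87.5, 37.7]
contact_force: [-0.0, -0.5, 0.1]
gripper_width: 0.0398
t 16.25 tcp [0.5237 0.3247 0.2614] deck [ 97.5  24.4 136.3] jaw -81.9 tilt [ 0.034  0.026 -0.999] F [-0.  -0.5  0.1] w 39.8 UNITS to go [-0.   -0.16 -1.42]
```

View pics/c11.png

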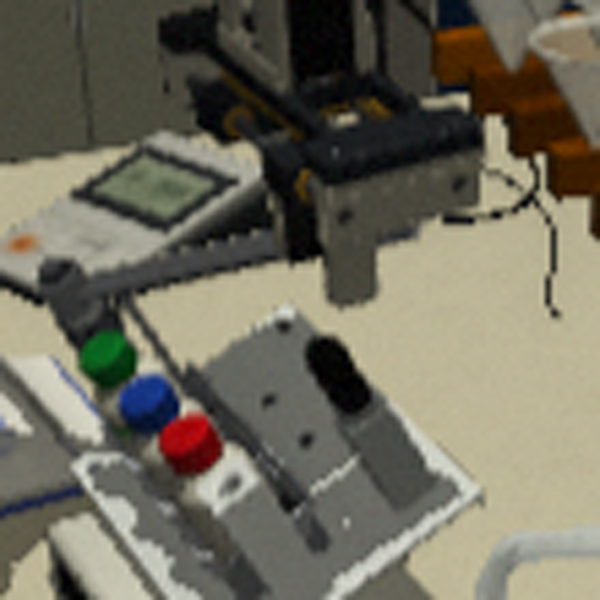

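```bash
python3 -m handwheel '[[[0,-0.16,-0.2,0],[0,-0.02,-0.4,0],[0,0,-0.2,0],[0,0,0,0]]]'
python3 - <<'E'
from h import *
T=d2w(75.6,17.5,84)-[.004,0,0];go(T)
E
```

```text
time_s: 16.7
tcp_pos: [0.5234, 0.3151, 0.2313]
eef_rot: [121.0, 87.2, 39.0]
contact_force: [1.1, -0.4, 0.6]
gripper_width: 0.0397
t 16.7 tcp [0.5234 0.3151 0.2313] deck [ 83.   14.9 109.9] jaw -82.0 tilt [ 0.038  0.031 -0.999] F [ 1.1 -0.4  0.6] w 39.7 UNITS to go [ 0.01  0.08 -0.66]
```

```bash
python3 -m handwheel '[[[0,0.07,-0.3,0],[0,0,-0.3,0],[0,0,-0.05,0],[0,0,0,0]]]'
python3 - <<'E'
from h import *
T=d2w(75.6,17.5,84)-[.004,0,0];go(T)
cv2.imwrite("pics/side12.png",vision.capture("side"))
s=cv2.imread("pics/side12.png")
cv2.imwrite("pics/c12.png",cv2.resize(s[90:190,190:290],(600,600),interpolation=cv2.INTER_CUBIC))
go(T)
E
```

```text
time_s: 17.1
tcp_pos: [0.5236, 0.3179, 0.2043]
eef_rot: [121.1, 87.1, 39.1]
contact_force: [0.8, -0.1, 0.1]
gripper_width: 0.0398
t 17.1 tcp [0.5236 0.3179 0.2043] deck [71.8 17.6 85.3] jaw -82.0 tilt [ 0.039  0.032 -0.999] F [ 0.8 -0.1  0.1] w 39.8 UNITS to go [-0.    0.01  0.01]
t 17.15 tcp [0.5236 0.3179 0.2044] deck [71.8 17.6 85.4] jaw -82.0 tilt [ 0.039  0.032 -0.999] F [-0.  -0.1 -0.1] w 39.7 UNITS to go [0.   0.01 0.01]
```

View pics/c12.png

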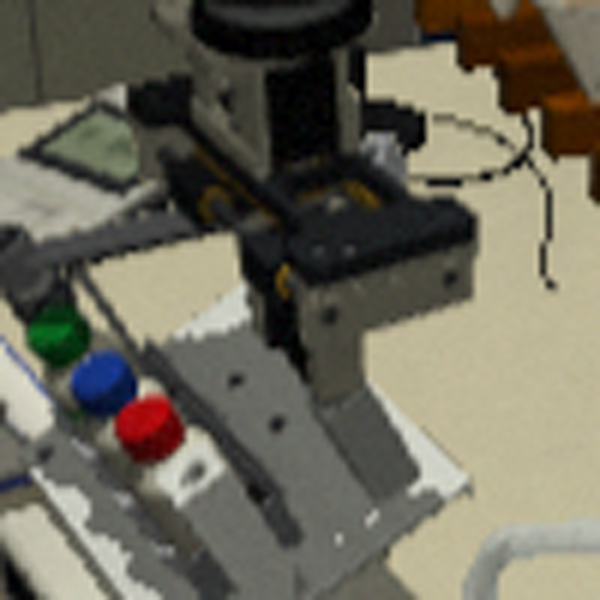

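```bash
python3 -m handwheel '[[[0,0,0,0],[0,0,0,0],[0,0,0,0],[0,0,0,0]]]' 8 40
python3 - <<'E'
from h import *
T=d2w(75.6,17.5,84)-[.004,0,0];go(T)
E
```

```text
time_s: 17.55
tcp_pos: [0.524, 0.3183, 0.2052]
eef_rot: [121.1, 87.1, 39.1]
contact_force: [-0.3, 0.7, -1.6]
gripper_width: 0.02
t 17.55 tcp [0.524  0.3183 0.2052] deck [72.6 18.  85.9] jaw -82.0 tilt [ 0.04   0.032 -0.999] F [-0.3  0.7 -1.6] w 20.0 UNITS to go [-0.01 -0.   -0.01]
```

```bash
python3 -m handwheel '[[[-0.09,-0.01,0.18,0],[-0.14,-0.02,0.29,0],[-0.14,-0.02,0.29,0],[0,0,0,0]]]'
python3 - <<'E'
from h import *
T=d2w(72,18,153);go(T)
E
```

```text
time_s: 17.95
tcp_pos: [0.5083, 0.3162, 0.2391]
eef_rot: [120.9, 87.0, 38.9]
contact_force: [0.6, -0.4, -0.2]
gripper_width: 0.0197
t 17.95 tcp [0.5083 0.3162 0.2391] deck [ 73.   18.  123.3] jaw -82.0 tilt [ 0.041  0.033 -0.999] F [ 0.6 -0.4 -0.2] w 19.7 UNITS to go [-0.34 -0.05  0.66]
```

```bash
python3 -m handwheel '[[[-0.16,-0.02,0.32,0],[-0.16,-0.02,0.32,0],[-0.1,-0.01,0.2,0],[0,0,0,0],[0,0,0,0]]]'
python3 - <<'E'
from h import *
T=d2w(72,18,153);go(T)
for n in("side","top"):
    cv2.imwrite(f"pics/{n}13.png",vision.capture(n))
s=cv2.imread("pics/side13.png");t=cv2.imread("pics/top13.png")
cv2.imwrite("pics/c13.png",np.hstack([cv2.resize(s[70:190,180:300],(400,400),interpolation=cv2.INTER_CUBIC),cv2.resize(t[160:250,140:230],(400,400),interpolation=cv2.INTER_CUBIC)]))
E
```

```text
time_s: 18.45
tcp_pos: [0.4893, 0.3142, 0.2773]
eef_rot: [122.0, 86.8, 40.0]
contact_force: [0.8, -0.7, -0.9]
gripper_width: 0.02
t 18.45 tcp [0.4893 0.3142 0.2773] deck [ 72.5  18.6 166. ] jaw -82.0 tilt [ 0.042  0.035 -0.998] F [ 0.8 -0.7 -0.9] w 20.0 UNITS to go [ 0.13  0.   -0.3 ]
```

View pics/c13.png

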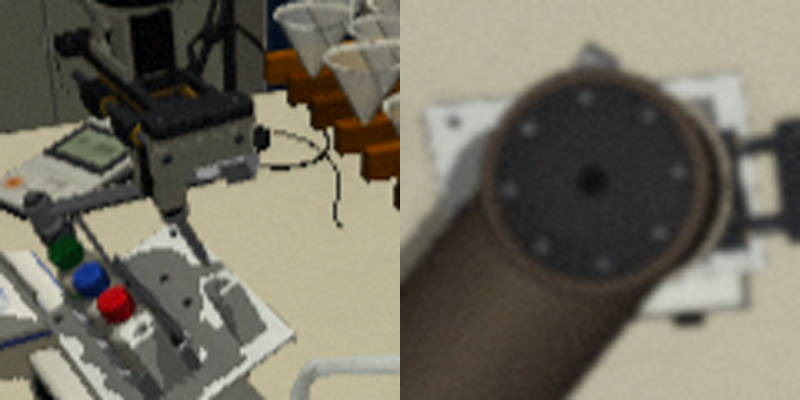

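```bash
python3 - <<'E'
from h import *
s=cv2.imread("pics/side13.png")
cv2.imwrite("pics/c13b.png",cv2.resize(s[120:170,215:265],(600,600),interpolation=cv2.INTER_NEAREST))
print(proj("side",d2w(75.6,18,83)),proj("side",d2w(75.6,18,141)))
E
```

```text
[243.04120315 149.7965941 ] [233.77472349 134.85560176]
```

View pics/c13b.png

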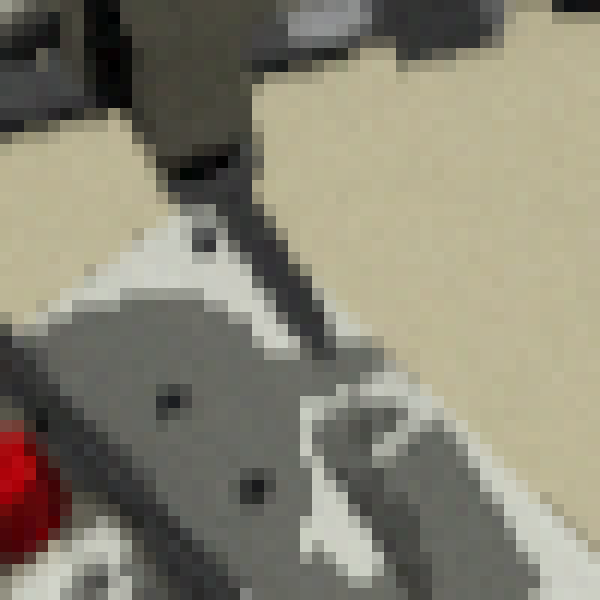

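```bash
python3 - <<'E'
from h import *
print(d2w(152.5,72,213),d2w(72.5,18.6,215));go(d2w(72.5,18.6,215));go(d2w(152.5,72,213))
E
```

```text
[0.53325863 0.37406379 0.35442748] [0.46821552 0.31132469 0.32143113]
t 18.55 tcp [0.4895 0.3141 0.2769] deck [ 72.5  18.5 165.6] jaw -82.0 tilt [ 0.042  0.035 -0.999] F [-0.   0.9 -1.2] w 20.1 UNITS to go [-0.53 -0.07  1.11]
t 18.55 tcp [0.4895 0.3141 0.2769] deck [ 72.5  18.5 165.6] jaw -82.0 tilt [ 0.042  0.035 -0.999] F [-0.   0.9 -1.2] w 20.1 UNITS to go [1.09 1.5  1.94]
```

```bash
python3 -m handwheel '[[[-0.2,-0.02,0.4,0],[-0.2,-0.02,0.5,0],[0,0.1,0.4,0],[0.3,0.3,0.2,0],[0.5,0.5,0.2,0],[0.4,0.4,0.15,0],[0.2,0.2,0.1,0],[0,0,0,0]]]'
python3 - <<'E'
from h import *
go(d2w(152.5,72,213))
E
```

```text
time_s: 19.35
tcp_pos: [0.5303, 0.3728, 0.3515]
eef_rot: [120.1, 87.5, 38.0]
contact_force: [0.9, 1.1, -1.0]
gripper_width: 0.02
t 19.35 tcp [0.5303 0.3728 0.3515] deck [148.4  71.1 211.7] jaw -82.1 tilt [ 0.035  0.027 -0.999] F [ 0.9  1.1 -1. ] w 20.0 UNITS to go [0.07 0.03 0.07]
```

```bash
python3 -m handwheel '[[[0.07,0.03,0.07,0],[0,0,0,0]]]'
python3 - <<'E'
from h import *
go(d2w(152.5,72,213))
for n in("side","top"):
    cv2.imwrite(f"pics/{n}14.png",vision.capture(n))
s=cv2.imread("pics/side14.png")
cv2.imwrite("pics/c14.png",cv2.resize(s[80:140,220:280],(600,600),interpolation=cv2.INTER_NEAREST))
p=w2d(readout.get_state()["tcp_pos"]);f=p+[3.1,-.7,-83]
print(p,f,proj("side",d2w(*f)),proj("side",d2w(154.4,71.7,120)))
E
```

```text
time_s: 19.55
tcp_pos: [0.5329, 0.3735, 0.3526]
eef_rot: [119.6, 87.6, 37.4]
contact_force: [-0.7, 0.1, -0.7]
gripper_width: 0.0203
t 19.55 tcp [0.5329 0.3735 0.3526] deck [151.3  71.5 211.5] jaw -82.1 tilt [ 0.033  0.025 -0.999] F [-0.7  0.1 -0.7] w 20.3 UNITS to go [0.01 0.01 0.05]
[150.89943643  71.3357201  211.69194435] [153.99943643  70.6357201  128.69194435] [250.09426016 113.6363131 ] [251.30777404 115.72675532]
```

View pics/c14.png

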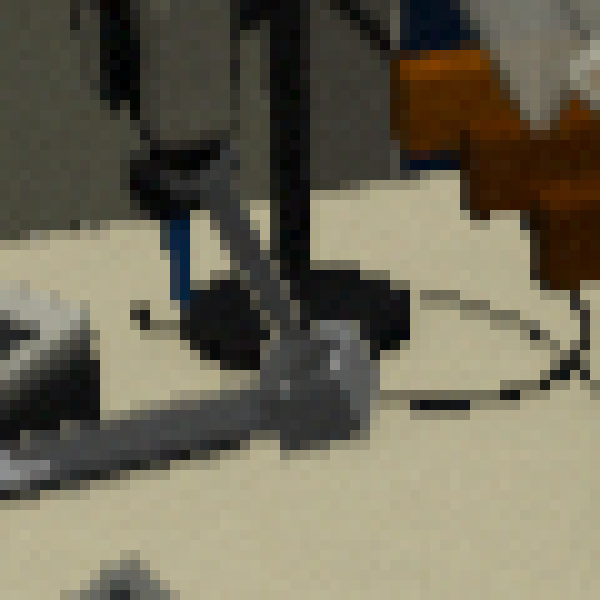

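```bash
python3 -m handwheel '[[[0.06,0,0.03,0],[0.08,0.01,-0.16,0],[0.08,0.01,-0.16,0],[0,0,0,0]]]'
python3 - <<'E'
from h import *
go(d2w(153.5,71,183))
cv2.imwrite(f"pics/side15.png",vision.capture("side"))
s=cv2.imread("pics/side15.png")
cv2.imwrite("pics/c15.png",cv2.resize(s[80:140,220:280],(600,600),interpolation=cv2.INTER_NEAREST))
E
```

```text
time_s: 20.05
tcp_pos: [0.5409, 0.3736, 0.3407]
eef_rot: [121.6, 87.6, 39.5]
contact_force: [-0.3, 0.5, -2.1]
gripper_width: 0.0196
t 20.05 tcp [0.5409 0.3736 0.3407] deck [153.3  70.5 197.3] jaw -82.1 tilt [ 0.033  0.027 -0.999] F [-0.3  0.5 -2.1] w 19.6 UNITS to go [ 0.16  0.03 -0.32]
```

View pics/c15.png

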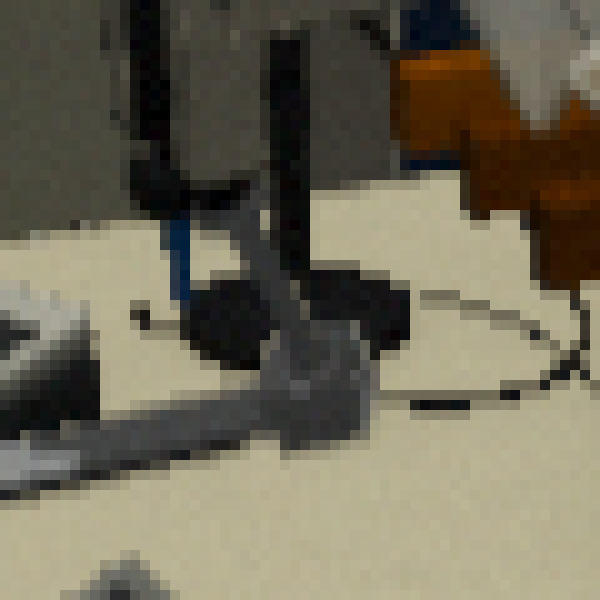

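```bash
python3 -m handwheel '[[[0.08,0.01,-0.16,0],[0.08,0.01,-0.16,0],[0,0,0,0]]]'
python3 - <<'E'
from h import *
go(d2w(153.5,71,183))
cv2.imwrite(f"pics/side16.png",vision.capture("side"))
s=cv2.imread("pics/side16.png")
cv2.imwrite("pics/c16.png",cv2.resize(s[80:140,220:280],(600,600),interpolation=cv2.INTER_NEAREST))
go(d2w(153.5,71,183))
E
```

```text
time_s: 20.4
tcp_pos: [0.5464, 0.3753, 0.3271]
eef_rot: [124.4, 87.6, 42.3]
contact_force: [-0.7, 2.0, -1.7]
gripper_width: 0.02
t 20.4 tcp [0.5464 0.3753 0.3271] deck [152.5  71.4 182.6] jaw -82.0 tilt [ 0.031  0.028 -0.999] F [-0.7  2.  -1.7] w 20.0 UNITS to go [ 0.02 -0.01  0.02]
t 20.45 tcp [0.5465 0.3753 0.3274] deck [152.7  71.4 182.9] jaw -82.0 tilt [ 0.031  0.028 -0.999] F [-1.6  1.5 -3. ] w 20.0 UNITS to go [ 0.02 -0.01  0.01]
```

View pics/c16.png

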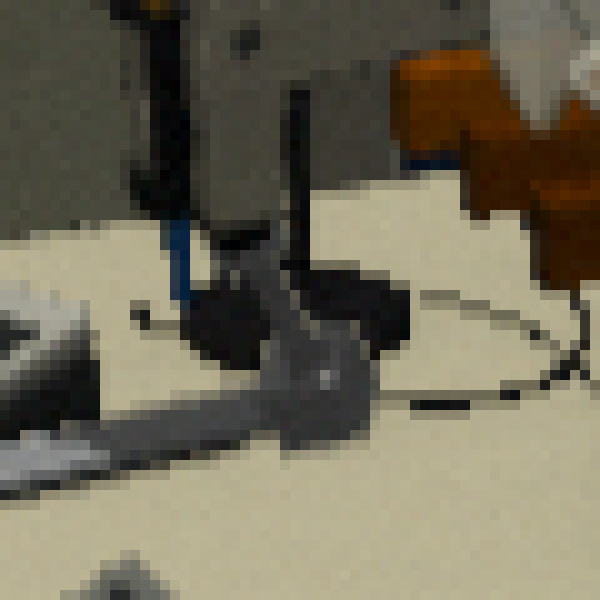

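```bash
cat >> h.py <<'E'
def C_(th,w=179,r=202.,du=-3.): return d2w(du+r*np.sin(th),202.3-r*np.cos(th),w)
def sw(th0,n,d=.1,**k):
    s,R,j=st();go(C_(th0,**k));p=w2d(s["tcp_pos"]);print("theta",np.arctan2(p[0]+3,202.3-p[1]).round(3),"r",np.hypot(p[0]+3,202.3-p[1]).round(1))
    q=C_(th0,**k)
    for i in range(n):
        a=C_(th0-d*(i+1),**k);print(((a-q)/.04).round(2));q=a
E
python3 - <<'E'
from h import *
sw(.87,3)
E
```

```text
t 20.45 tcp [0.5465 0.3753 0.3274] deck [152.7  71.4 182.9] jaw -82.0 tilt [ 0.031  0.028 -0.999] F [-1.6  1.5 -3. ] w 20.0 UNITS to go [ 0.01  0.02 -0.1 ]
theta 0.872 r 203.4
[-0.26 -0.41 -0.15]
[-0.29 -0.38 -0.17]
[-0.33 -0.34 -0.18]
```

```bash
python3 -m handwheel '[[[0.01,0.01,-0.09,0],[-0.13,-0.2,-0.08,0],[-0.14,-0.19,-0.08,0],[0,0,0,0]]]'
python3 - <<'E'
from h import *
sw(.77,3)
for n in("side","top"):
    cv2.imwrite(f"pics/{n}17.png",vision.capture(n))
s=cv2.imread("pics/side17.png")
cv2.imwrite("pics/c17.png",cv2.resize(s[80:180,180:280],(600,600),interpolation=cv2.INTER_CUBIC))
E
```

```text
time_s: 20.85
tcp_pos: [0.5365, 0.3596, 0.3169]
eef_rot: [123.3, 87.4, 41.2]
contact_force: [0.3, 2.8, -2.1]
gripper_width: 0.0201
t 20.85 tcp [0.5365 0.3596 0.3169] deck [137.4  57.3 178.7] jaw -82.0 tilt [ 0.034  0.03  -0.999] F [ 0.3  2.8 -2.1] w 20.1 UNITS to go [0.   0.   0.01]
theta 0.769 r 201.8
[-0.29 -0.38 -0.17]
[-0.33 -0.34 -0.18]
[-0.36 -0.3  -0.19]
```

View pics/c17.png

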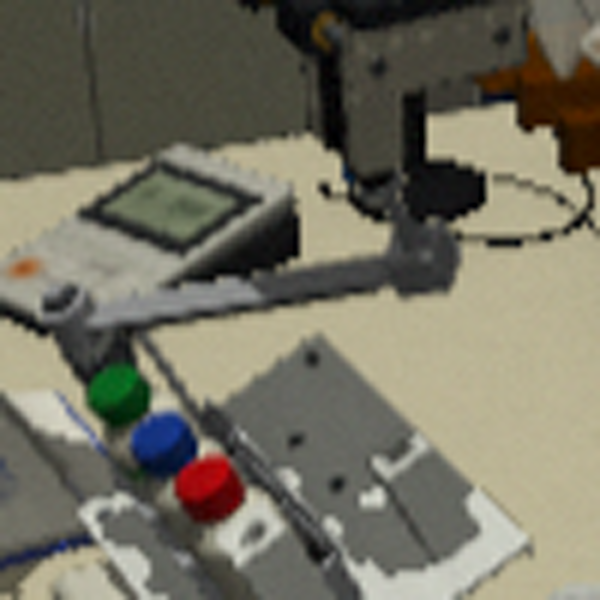

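```bash
python3 -m handwheel '[[[-0.14,-0.19,-0.08,0],[-0.15,-0.19,-0.08,0],[-0.16,-0.17,-0.09,0],[-0.17,-0.17,-0.09,0],[0,0,0,0]]]'
python3 - <<'E'
from h import *
sw(.57,4)
E
```

```text
time_s: 21.45
tcp_pos: [0.5108, 0.3307, 0.3034]
eef_rot: [124.4, 87.2, 42.4]
contact_force: [1.5, 3.0, -2.0]
gripper_width: 0.0201
t 21.45 tcp [0.5108 0.3307 0.3034] deck [105.   32.1 179.3] jaw -82.0 tilt [ 0.036  0.033 -0.999] F [ 1.5  3.  -2. ] w 20.1 UNITS to go [0.02 0.01 0.  ]
theta 0.565 r 201.6
[-0.36 -0.3  -0.19]
[-0.38 -0.26 -0.2 ]
[-0.41 -0.22 -0.21]
[-0.42 -0.17 -0.21]
```

```bash
python3 -m handwheel '[[[-0.17,-0.15,-0.09,0],[-0.18,-0.15,-0.1,0],[-0.19,-0.13,-0.1,0],[-0.19,-0.13,-0.1,0],[0,0,0,0]]]'
python3 - <<'E'
from h import *
sw(.37,5)
cv2.imwrite(f"pics/side18.png",vision.capture("side"))
s=cv2.imread("pics/side18.png")
cv2.imwrite("pics/c18.png",cv2.resize(s[80:180,180:280],(600,600),interpolation=cv2.INTER_CUBIC))
E
```

```text
time_s: 21.95
tcp_pos: [0.4806, 0.3079, 0.288]
eef_rot: [124.4, 86.9, 42.4]
contact_force: [2.0, 3.5, -1.3]
gripper_width: 0.02
t 21.95 tcp [0.4806 0.3079 0.288 ] deck [ 68.6  13.6 179.8] jaw -81.9 tilt [ 0.04   0.036 -0.999] F [ 2.   3.5 -1.3] w 20.0 UNITS to go [ 0.04  0.02 -0.  ]
theta 0.363 r 201.9
[-0.41 -0.22 -0.21]
[-0.42 -0.17 -0.21]
[-0.44 -0.12 -0.22]
[-0.45 -0.07 -0.22]
[-0.45 -0.02 -0.22]
```

View pics/c18.png

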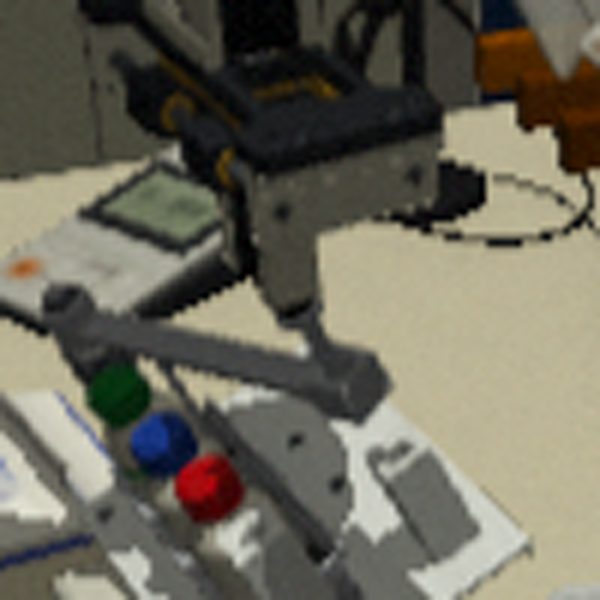

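```bash
python3 -m handwheel '[[[-0.2,-0.11,-0.1,0],[-0.2,-0.1,-0.11,0],[-0.21,-0.09,-0.11,0],[-0.21,-0.08,-0.11,0],[-0.21,-0.06,-0.11,0],[0,0,0,0]]]'
python3 - <<'E'
from h import *
sw(.12,2,d=.06)
E
```

```text
time_s: 22.6
tcp_pos: [0.4397, 0.2908, 0.2675]
eef_rot: [122.2, 86.6, 40.3]
contact_force: [2.4, 3.6, -1.8]
gripper_width: 0.0199
t 22.6 tcp [0.4397 0.2908 0.2675] deck [ 21.1   2.2 179.9] jaw -81.9 tilt [ 0.045  0.039 -0.998] F [ 2.4  3.6 -1.8] w 19.9 UNITS to go [ 0.01 -0.01 -0.02]
theta 0.12 r 201.6
[-0.27 -0.06 -0.13]
[-0.27 -0.05 -0.13]
```

```bash
python3 -m handwheel '[[[-0.2,-0.05,-0.1,0],[-0.2,-0.04,-0.1,0],[-0.14,-0.02,-0.07,0],[0,0,0,0]]]'
python3 - <<'E'
from h import *
sw(.0,1,d=.02)
for n in("side","top"):
    cv2.imwrite(f"pics/{n}19.png",vision.capture(n))
s=cv2.imread("pics/side19.png")
cv2.imwrite("pics/c19.png",cv2.resize(s[100:200,180:280],(600,600),interpolation=cv2.INTER_CUBIC))
go(C_(0))
E
```

```text
time_s: 23.0
tcp_pos: [0.418, 0.2864, 0.2569]
eef_rot: [120.5, 86.5, 38.6]
contact_force: [3.7, 3.3, -1.2]
gripper_width: 0.0201
t 23.0 tcp [0.418  0.2864 0.2569] deck [ -3.4   0.7 180. ] jaw -81.8 tilt [ 0.048  0.038 -0.998] F [ 3.7  3.3 -1.2] w 20.1 UNITS to go [ 0.02 -0.01 -0.02]
theta -0.002 r 201.6
[-0.09 -0.01 -0.04]
t 23.1 tcp [0.4185 0.2865 0.2572] deck [ -2.8   0.7 180. ] jaw -81.8 tilt [ 0.048  0.038 -0.998] F [2.9 2.7 0.9] w 20.0 UNITS to go [ 0.01 -0.01 -0.02]
```

View pics/c19.png

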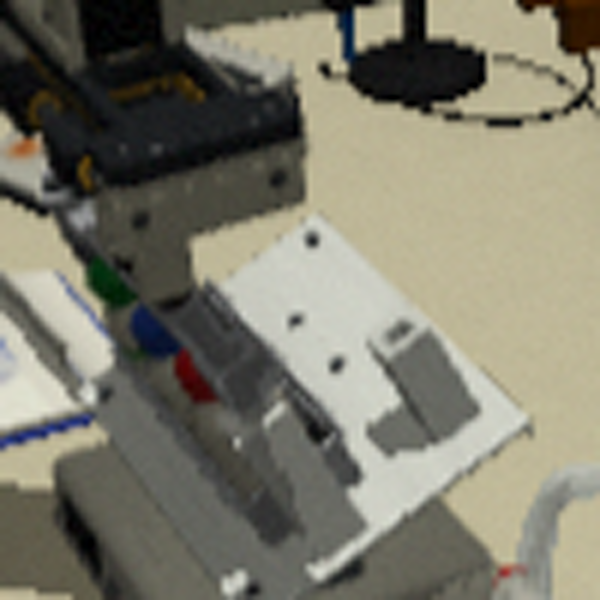

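```bash
python3 -m handwheel '[[[-0.03,-0.01,-0.02,0],[0.08,0.01,-0.18,0],[0.08,0.01,-0.15,0],[0,0,0,0]]]'
python3 - <<'E'
from h import *
go(d2w(-3.5,.5,145))
E
```

```text
time_s: 23.5
tcp_pos: [0.4249, 0.287, 0.2428]
eef_rot: [119.9, 86.4, 38.0]
contact_force: [1.5, 4.1, 0.2]
gripper_width: 0.0197
t 23.5 tcp [0.4249 0.287  0.2428] deck [ -3.4   0.3 164.3] jaw -81.9 tilt [ 0.049  0.038 -0.998] F [1.5 4.1 0.2] w 19.7 UNITS to go [ 0.2   0.03 -0.44]
```

```bash
python3 -m handwheel '[[[0.07,0.01,-0.16,0],[0.07,0.01,-0.16,0],[0,0,0,0]]]'
python3 - <<'E'
from h import *
go(d2w(-3.5,.5,145))
cv2.imwrite(f"pics/side20.png",vision.capture("side"))
s=cv2.imread("pics/side20.png")
cv2.imwrite("pics/c20.png",cv2.resize(s[100:200,180:280],(600,600),interpolation=cv2.INTER_CUBIC))
E
```

```text
time_s: 23.8
tcp_pos: [0.4303, 0.2879, 0.2287]
eef_rot: [120.8, 86.5, 38.8]
contact_force: [2.2, 4.8, -2.1]
gripper_width: 0.0201
t 23.8 tcp [0.4303 0.2879 0.2287] deck [ -4.6   0.5 149.2] jaw -81.9 tilt [ 0.047  0.038 -0.998] F [ 2.2  4.8 -2.1] w 20.1 UNITS to go [ 0.07  0.01 -0.08]
```

View pics/c20.png

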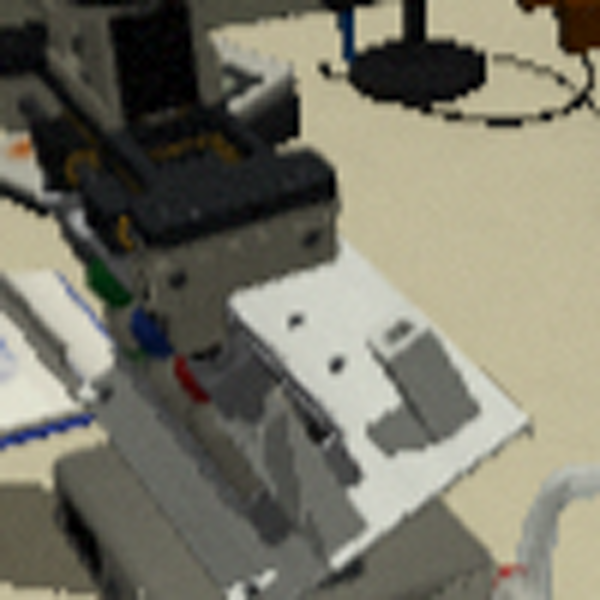

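```bash
python3 -m handwheel '[[[0.07,0.01,-0.11,0],[0.03,0,-0.1,0],[0,0,0,0]]]'
python3 - <<'E'
from h import *
go(d2w(-3.5,.5,145))
E
```

```text
time_s: 24.15
tcp_pos: [0.4337, 0.2882, 0.2255]
eef_rot: [121.0, 86.5, 39.1]
contact_force: [0.7, 1.8, -4.9]
gripper_width: 0.0199
t 24.15 tcp [0.4337 0.2882 0.2255] deck [ -2.8   0.4 144.8] jaw -81.8 tilt [ 0.048  0.039 -0.998] F [ 0.7  1.8 -4.9] w 19.9 UNITS to go [-0.02  0.   -0.  ]
```

```bash
python3 -m handwheel '[[[0.03,0,-0.08,0],[0.03,0,-0.08,0],[0,0,0,0]]]'
python3 - <<'E'
from h import *
go(d2w(-3.5,.5,145))
cv2.imwrite(f"pics/side21.png",vision.capture("side"))
s=cv2.imread("pics/side21.png")
cv2.imwrite("pics/c21.png",cv2.resize(s[120:180,190:250],(600,600),interpolation=cv2.INTER_CUBIC))
go(d2w(-3.5,.5,145))
E
```

```text
time_s: 24.45
tcp_pos: [0.4338, 0.2881, 0.2257]
eef_rot: [123.2, 86.4, 41.4]
contact_force: [1.0, 2.2, -7.2]
gripper_width: 0.0199
t 24.45 tcp [0.4338 0.2881 0.2257] deck [ -2.7   0.3 145. ] jaw -81.7 tilt [ 0.048  0.042 -0.998] F [ 1.   2.2 -7.2] w 19.9 UNITS to go [-0.02  0.   -0.01]
t 24.5 tcp [0.4339 0.2881 0.2255] deck [ -2.7   0.2 144.7] jaw -81.7 tilt [ 0.048  0.042 -0.998] F [-5.7  1.9  7.5] w 19.8 UNITS to go [-0.02  0.   -0.  ]
```

View pics/c21.png

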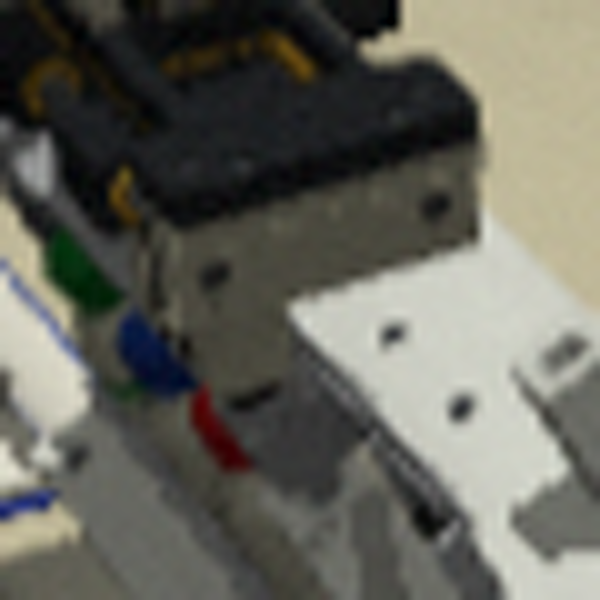

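```bash
python3 -m handwheel '[[[0,0,0,0],[0,0,0,0],[0,0,0,0]]]' 38
python3 -m handwheel '[[[0,0,0.3,0],[0,0,0.6,0],[0,0,0.8,0],[0,-0.5,0.6,0],[0,-0.9,0,0],[-0.1,-0.9,0,0],[-0.1,-0.9,0,0],[0,-0.4,0,0]]]'
python3 -m handwheel '[[[0,0,0,0],[0,0,0,0],[0,0,0,0]]]'
python3 - <<'E'
from h import *
go(d2w(-3.5,.5,145))
for n in("side","top"):
    cv2.imwrite(f"pics/{n}22.png",vision.capture(n))
s=cv2.imread("pics/side22.png");t=cv2.imread("pics/top22.png")
cv2.imwrite("pics/c22.png",np.hstack([cv2.resize(s[110:200,180:270],(400,400),interpolation=cv2.INTER_CUBIC),cv2.resize(t[160:250,140:230],(400,400),interpolation=cv2.INTER_CUBIC)]))
E
```

```text
time_s: 24.8
tcp_pos: [0.4332, 0.2857, 0.2239]
eef_rot: [121.0, 86.6, 39.2]
contact_force: [0.2, -0.8, 0.1]
gripper_width: 0.0363
time_s: 25.6
tcp_pos: [0.4248, 0.1355, 0.3217]
eef_rot: [114.5, 87.0, 32.8]
contact_force: [1.2, 0.8, 0.4]
gripper_width: 0.038
time_s: 25.9
tcp_pos: [0.4249, 0.1335, 0.3237]
eef_rot: [114.0, 86.9, 32.1]
contact_force: [0.1, 0.2, -1.3]
gripper_width: 0.0378
t 25.9 tcp [0.4249 0.1335 0.3237] deck [  13.3 -151.8  246.1] jaw -81.9 tilt [ 0.046  0.029 -0.999] F [ 0.1  0.2 -1.3] w 37.8 UNITS to go [ 0.2   3.87 -2.46]
```

View pics/c22.png

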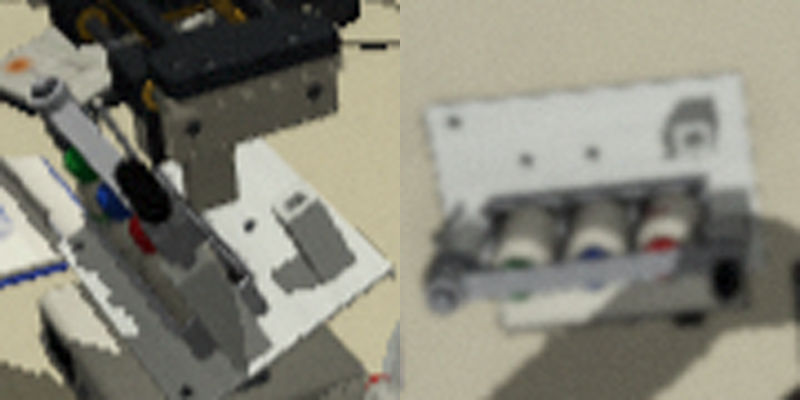

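```bash
python3 - <<'E'
from h import *
s=cv2.imread("pics/side22.png");t=cv2.imread("pics/top22.png");s0=cv2.imread("pics/side0.png");t0=cv2.imread("pics/top0.png")
def bl(im,x0,x1,y0,y1):
    h=cv2.cvtColor(im[y0:y1,x0:x1],cv2.COLOR_BGR2HSV);k=cv2.inRange(h,(0,0,0),(180,255,42))
    n,l,stt,c=cv2.connectedComponentsWithStats(k);i=1+np.argmax(stt[1:,4]);return c[i]+[x0,y0],stt[i]
a,sa=bl(s,204,222,143,163);b,sb=bl(t,207,222,213,230)
X,e=tri(a,b);print(a,sa,b,sb,X,e[0],w2d(X).round(1), proj("side",d2w(0,0,147)),proj("top",d2w(0,0,147)))
b0=t[110:240,225:420].astype(int)-t0[110:240,225:420];print(np.abs(b0).mean())
cv2.imwrite("pics/t22.png",np.hstack([t0[120:260,220:350],t[120:260,220:350]]).repeat(3,0).repeat(3,1)[:590])
E
```

```text
[212.04347826 153.05217391] [  2   3  13  15 115] [213.11538462 221.88461538] [ 3  5  7 10 52] [0.43698645 0.28702623 0.23019984] 2.810264990107086 [  2.   -1.3 147.7] [212.46219996 153.41242695] [212.59015101 223.29015754]
20.553596318211703
```

View pics/t22.png

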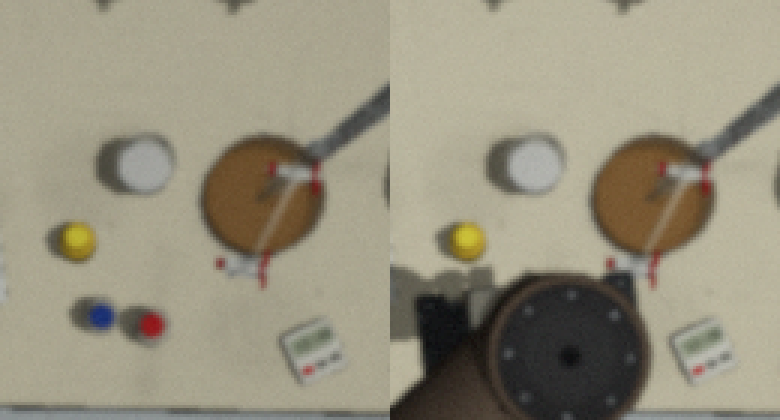

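```bash
python3 - <<'E'
from plant import close_job
print(close_job())
E
```

```text
the job is handed in; nothing more can be done
None
```

The mixer is loaded and locked, and the job was handed in at about 26 s of the 61 s allowed; no verdict came back.

- **Bottles:** The blue-capped bottle is in the middle cell and the red-capped one in the right cell. I gripped each by the cap and tipped it square to the deck against the tray. Before the arm was swung, both caps measured within a few mm of where the untouched green-capped bottle's cap sits in its own cell.
- **Pin and arm:** I drew the pin, put it through the eye and swung the arm over the caps to its stop. I then pressed the pin in until it would go no further, so the collar is on the eye.
- **After letting go:** The arm stayed shut. The pin's grip measured 147.7 mm off the deck against 147 mm expected, which puts the foot about 23 mm down the anchor hole. It sits about 2 mm from the axis, within what the cameras can resolve.
- **Rest of the bench:** The beaker, timer and yellow bottle look unmoved in the top view, and the gripper is well clear of everything.

Some checks disagreed or went wrong along the way:

- **Camera mismatch:** The two cameras disagreed by 2–4 mm throughout.
- **Tool tilt:** The tool slowly drifted to about 3.5° of tilt.
- **Missed grasps:** The first close on the blue bottle shut above its cap, and the first grip on the red one was too shallow. I redid both before lifting.

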